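# Set up the feeding turntable beside the rooftop tank

## Task

Set up the feeding turntable for the fish: put the ceramic hide and the clear feeding ring, which stand on the smooth disc, onto the grey draining mat, right way up, then slide the turntable tray across the board (without lifting or tipping it) until it is centred on the disc, and press its lever down until the catch holds it. Only when it is locked, stand every orange-capped vial upright on a dark pad of the platter, one to a pad. Leave the white-capped jar and everything else where it is.

Things in the scene. Friction and masses are not known exactly. Their poses are not given: they have to be found in the camera images.
- tray: suction base of the turntable, loose on the board, about 1.0 kg with all it carries: white, 156 mm across, black rubber foot. A white tail 52 mm wide and 14 mm high runs out along the tray's -x axis to 186 mm from the centre; the lock lever sits on it. Origin: underside, on the turntable's axis; z up. It slides under 4 to 9 N on the rim (suction is not felt in sliding).
- platter: pale round platter that turns stiffly on the base: 184 mm outer diameter, open above, floor 28 mm above the board, rim wall 5 mm thick reaching from 24 to 46 mm above the board, where it can be pushed. Carries five pads. Origin: on the axis, underside of the platter, 24 mm above the board.
- lever (a joint): grey lock lever on the tail, 30 mm wide. 0 = up (30 degrees above level), grows as pressed, end stop 0.545 rad. A spring lifts it (4 N at its pad at the top, up to 13 N on the way; 20 N is ample). Past 0.52 a black spring catch at the tail's end snaps over its crossbar and holds it down at about 0.48. Hinge 104 mm from the tray's centre, 22 mm above the board.
- lever_pad (a point): centre of the orange thumb pad (26 x 28 mm) on the lever's top, 42 mm out from its hinge. About 47 mm above the board with the lever up; at the end stop 26 mm above it and 146 mm from the tray's centre along the tray's -x axis. The catch begins 22 mm further out and stands 41 mm above the board: keep clear of it.
- disc: smooth round blue-green disc, 230 mm across, let in flush with the bamboo board (no step). Origin: its centre on the surface, at the height of the board's top, 12 mm above the table.
- mat: dark grey silicone draining mat, 260 mm (its x) by 240 mm (its y), 3 mm thick, fixed on the board. Origin: centre of its underside, on the board; z up.
- hide: white ceramic cholla hide: a hollow log with staggered oval holes lying along its x axis, 90 mm long, 42 mm across (y), 44 mm high, about 160 g. Origin: centre of the underside; z up.
- ring: clear acrylic feeding ring lying flat, 68 mm outer and 50 mm inner diameter, 14 mm high, about 30 g. Origin: centre of the underside; z up.
- salt_jar: a jar of the same shape and size as the feed vials but with a WHITE cap, standing among them on the mat; not a feed vial, leave it. Origin: centre of the underside.
- tweezers: bystander: aluminium tweezers lying on the board, 140 mm long (x), 16 mm wide, 9 mm high. Origin: underside, middle.
- scraper: bystander: algae magnet scraper, 75 x 42 x 36 mm. Origin: underside centre.
- dropper: bystander: amber dropper bottle, 36 mm across, 85 mm tall. Origin: underside centre.
- food_tin: bystander: green tin, 60 mm across, 60 mm tall. Origin: underside centre.
- cup: bystander: blue ceramic cup, 60 mm across, 60 mm tall. Origin: underside centre.
- pad0 (a point): one of five dark round rubber pads, 42 mm across, let into the platter floor 58 mm from its axis at 72 degree steps; the point is the pad's centre on its surface. z up. It turns and travels with the platter.
- pad1 (a point): one of five dark round rubber pads, 42 mm across, let into the platter floor 58 mm from its axis at 72 degree steps; the point is the pad's centre on its surface. z up. It turns and travels with the platter.
- pad2 (a point): one of five dark round rubber pads, 42 mm across, let into the platter floor 58 mm from its axis at 72 degree steps; the point is the pad's centre on its surface. z up. It turns and travels with the platter.
- pad3 (a point): one of five dark round rubber pads, 42 mm across, let into the platter floor 58 mm from its axis at 72 degree steps; the point is the pad's centre on its surface. z up. It turns and travels with the platter.
- pad4 (a point): one of five dark round rubber pads, 42 mm across, let into the platter floor 58 mm from its axis at 72 degree steps; the point is the pad's centre on its surface. z up. It turns and travels with the platter.
- vial0: orange twist-cap feed vial, present or absent (None): upright cylinder, pale body with a green band and a ribbed orange cap, 36 mm in diameter, 58 mm tall, about 50 g, bottom-heavy. Three to five of them stand on the mat. Origin: centre of the underside; z up along the vial.
- vial1: orange twist-cap feed vial, present or absent (None): upright cylinder, pale body with a green band and a ribbed orange cap, 36 mm in diameter, 58 mm tall, about 50 g, bottom-heavy. Three to five of them stand on the mat. Origin: centre of the underside; z up along the vial.
- vial2: orange twist-cap feed vial, present or absent (None): upright cylinder, pale body with a green band and a ribbed orange cap, 36 mm in diameter, 58 mm tall, about 50 g, bottom-heavy. Three to five of them stand on the mat. Origin: centre of the underside; z up along the vial.
- vial3: orange twist-cap feed vial, present or absent (None): upright cylinder, pale body with a green band and a ribbed orange cap, 36 mm in diameter, 58 mm tall, about 50 g, bottom-heavy. Three to five of them stand on the mat. Origin: centre of the underside; z up along the vial.
- vial4: orange twist-cap feed vial, present or absent (None): upright cylinder, pale body with a green band and a ribbed orange cap, 36 mm in diameter, 58 mm tall, about 50 g, bottom-heavy. Three to five of them stand on the mat. Origin: centre of the underside; z up along the vial.

How it is judged:
On the way, in this order (a step that is already met when the one before it is completed fails the run):
1. the hide and the ring have been put on the draining mat and let go (x of hide in the frame of mat between -0.13 and 0.13 m and y of hide in the frame of mat between -0.12 and 0.12 m and z of each of hide, ring in the frame of mat below 0.012 m and angle between each of hide, ring's own z axis and vertical below 0.25 rad and linear speed of each of hide, ring below 0.05 m/s and x of ring in the frame of mat between -0.13 and 0.13 m and y of ring in the frame of mat between -0.12 and 0.12 m and contact force between the fingers and hide below 0.3 N and contact force between the fingers and ring below 0.3 N), for 0.2 s.
2. the tray stands still, centred on the disc to within 22 mm, nobody touching it (horizontal distance between tray and disc below 0.022 m and linear speed of tray below 0.02 m/s and contact force between the fingers and tray below 0.3 N), for 0.3 s.
3. the lever is held down by the catch, let go of, with the tray still centred on the disc (horizontal distance between tray and disc below 0.022 m and value of joint lever above 0.44 rad and contact force between the fingers and tray below 0.3 N), for 0.3 s.
4. every vial stands upright on a pad of the platter, with the tray locked ((horizontal distance between vial0 and pad0 below 0.015 m or horizontal distance between vial0 and pad1 below 0.015 m or horizontal distance between vial0 and pad2 below 0.015 m or horizontal distance between vial0 and pad3 below 0.015 m or horizontal distance between vial0 and pad4 below 0.015 m) and angle between each of vial0, vial1, vial2, vial3, vial4's own z axis and vertical below 0.15 rad and z of vial0 in the frame of pad0 between -0.01 and 0.01 m and linear speed of each of vial0, vial1, vial2, vial3, vial4 below 0.05 m/s and (horizontal distance between vial1 and pad0 below 0.015 m or horizontal distance between vial1 and pad1 below 0.015 m or horizontal distance between vial1 and pad2 below 0.015 m or horizontal distance between vial1 and pad3 below 0.015 m or horizontal distance between vial1 and pad4 below 0.015 m) and z of vial1 in the frame of pad0 between -0.01 and 0.01 m and (horizontal distance between vial2 and pad0 below 0.015 m or horizontal distance between vial2 and pad1 below 0.015 m or horizontal distance between vial2 and pad2 below 0.015 m or horizontal distance between vial2 and pad3 below 0.015 m or horizontal distance between vial2 and pad4 below 0.015 m) and z of vial2 in the frame of pad0 between -0.01 and 0.01 m and (horizontal distance between vial3 and pad0 below 0.015 m or horizontal distance between vial3 and pad1 below 0.015 m or horizontal distance between vial3 and pad2 below 0.015 m or horizontal distance between vial3 and pad3 below 0.015 m or horizontal distance between vial3 and pad4 below 0.015 m) and z of vial3 in the frame of pad0 between -0.01 and 0.01 m and (horizontal distance between vial4 and pad0 below 0.015 m or horizontal distance between vial4 and pad1 below 0.015 m or horizontal distance between vial4 and pad2 below 0.015 m or horizontal distance between vial4 and pad3 below 0.015 m or horizontal distance between vial4 and pad4 below 0.015 m) and z of vial4 in the frame of pad0 between -0.01 and 0.01 m and value of joint lever above 0.44 rad and horizontal distance between tray and disc below 0.022 m), for 0.2 s.
At the end, for the whole second after the job is handed in: Tray at rest within 22 mm of the disc's centre; lever held down by the catch (over 0.44 rad); hide and ring at rest on the mat, right way up (0.25 rad); each orange-capped vial upright (0.15 rad) on the platter, at rest, its axis within 15 mm of a pad's centre (all of step 4 and linear speed of tray below 0.02 m/s and x of hide in the frame of mat between -0.13 and 0.13 m and y of hide in the frame of mat between -0.12 and 0.12 m and z of each of hide, ring in the frame of mat below 0.012 m and angle between each of hide, ring's own z axis and vertical below 0.25 rad and linear speed of each of hide, ring below 0.05 m/s and x of ring in the frame of mat between -0.13 and 0.13 m and y of ring in the frame of mat between -0.12 and 0.12 m); the robot touches nothing.
It fails at once if a bystander is pushed more than 30 mm (distance of any of salt_jar, tweezers, scraper, dropper, food_tin, cup from where it was at the start of the episode above 0.03 m).
It fails at once if the tray is lifted off the board (15 mm) or tipped (0.2 rad) (height (world z) of tray above 0.027 m or angle between tray's own z axis and vertical above 0.2 rad).
Of vial0, vial1, vial2, vial3, vial4 only 3 to 5 are there at a start; the rules pass over those that are not, and their reading is None.
At some moment in a run one of hide, ring, vial0, vial1, vial2, vial3, vial4 may be knocked a few centimetres aside while the robot is not near it.
It also fails if it takes over 210 s, if anything falls off the work surface, if the arm or the gripper's body presses on something with over 40 N, if the wrist force passes 120 N, or if a joint passes its speed limit or range.

## Robot

A 6-joint arm with a two-finger parallel gripper is mounted at the origin on the work surface. World frame = base frame: x ahead of the robot, y to its left, z up, the work surface at z = 0. Lengths are in m, angles in rad, forces in N, time in s.
With the tool pointing down it reaches from about 0.325 to 0.925 m from the base axis. Payload 3.1 kg.
Tool frame: the origin (TCP) lies midway between the tips of the shut fingers; the grasp point (between the pads) lies 19 mm behind it; z points along the fingers, y is the direction in which the jaws open and shut (so a half turn about z gives the same grasp; the last joint's range is limited). The gripper opens to 85 mm and grips with 20 to 120 N. Pads are 22 mm wide; open, the fingers measure 114 mm over their backs; the gripper's body (76 mm by 85 mm) begins 54 mm behind the grasp point. The pads swing forward as they close: fully open they stand 13 mm farther back than shut.
Start: joints at [-1.351, 0.217, 1.613, -0, 1.311, -0.112], TCP at [0.204, -0.591, 0.231] pointing down, gripper open.
Joint ranges: [-2.75, 2.75], [-0.78, 2.1], [0.31, 2.55], [-1.13, 4.27], [0.13, 2.63], [-2.58, 2.58]. Speed limits (rad/s): [2.79, 2.79, 3.14, 3.14, 3.14, 3.14].

## Interface

Orientations are given as a rotation vector (axis times angle).
In Python, from workcell import bot gives the robot as it stands. The module is installed in compiled form; this text tells all that it offers.
- The arm moves only by the tool drive_tool, never from a script. Its argument "increments" is a list of rows, each a list of 3 entries, a list of its own where there are three numbers: the turn, a rotation vector about the tool's x, y, z in degrees, then the shift along the tool's x, y, z in m, then the finger opening in m, from 0 to 0.0854. In form: [[[rx, ry, rz], [dx, dy, dz], hand], ...]. A call has 1 to 20 rows; each row shifts and turns the commanded pose from where the row before left it, along the tool's axes as they then stand; what a row does not reach is not made up. A row lasts 1/12 s, in which the tool goes at most 41.7 mm and 7.16 degrees, less where a joint would pass 70% of its speed; a pose out of reach is approached as far as the arm can. A call is refused whole if a number of a shift passes 0.0417 or a number of a turn 7.16, either way. A call with a gripper value outside its range is refused whole. The fingers move at their own pace and stop on an object; "force" is the grip in N (left out, the last holds). Time passes only in rows, so rows that do not move let the fingers close. It gives the time, the measured TCP pose, the force and the opening at its end, in the units of the state.
- bot.get_obs(): the state, without advancing time (a new reading comes with each control period).
- bot.capture(name): name is "side" or "top" or "wrist"; returns (picture, depth): 400x640x3 uint8, blue, green, red; 400x640 float32, m along the optical axis (not along the pixel's ray), 0 where there is no reading.
- bot.calibration(name): a dict with "mtx" (3x3 intrinsics, pixels), "R" (3x3) and "t" (3): a world point X has camera coordinates R X + t; the wrist camera has in their place "hand_eye" (4x4, takes a point from camera to tool coordinates, whose origin is the TCP and whose axes are the flange's). Camera axes: x right, y down, z forward; pixel columns grow to the right and rows downward; lengths in m; the calibration is good to about 2 mm. A picture is of the moment at which its call begins: read the wrist's pose just before it. calibration takes no time and is no camera call.
- bot.hand_in(): hands the job in, once; it reports no verdict.
The state is a dict: "t": time; "q": joint angles; "qd": joint speeds; "joint_torque": joint torques, N m; "tcp_pos": TCP position; "orientation": TCP orientation; "contact_force": force on the tool from outside, world axes, zero at the start; "moment": the same for the moment, N m; "opening": finger opening in m.
Only numpy, scipy, OpenCV 4.12 (cv2) and the standard library are available. Lean on these libraries where they do the work, as an engineer would, in place of code of your own. Each camera call takes 0.05 s, during which the arm holds its last target.

## Working session

There is one attempt and no reset: what is moved stays moved. The work goes in short steps, Python scripts to look and compute and a tool call to move; the robot and the scene stay as the last step left them, time stands still between calls to the robot, and variables do not carry over. Pictures are saved under pics/ and viewed, and the job is handed in when it is done.

Besides the shell and the picture viewer there is one more tool, called after "Emit:" as name(argument=value, ...) on one line, values as JSON. drive_tool: Moves the arm, as the interface text tells. Its arguments: {"type":"object","properties":{"increments":{"type":"array"},"force":{"type":"number"}},"required":["increments"]}

```bash
mkdir -p pics; ls; python3 - <<'E'
from workcell import bot
import cv2,numpy as np
print(bot.get_obs())
for n in ("side","top","wrist"):
    print(n,bot.calibration(n))
for n in ("side","top"):
    p,d=bot.capture(n); cv2.imwrite(f"pics/{n}0.png",p); np.save(f"pics/{n}0.npy",d); cv2.imwrite
E
```

```text
pics
{'t': 0.0, 'q': array([-1.35120211e+00,  2.17788866e-01,  1.61494253e+00,  5.21981950e-06,
        1.31131654e+00, -1.12197202e-01]), 'qd': array([ 0.00091934, -0.0001137 ,  0.00060533,  0.00107873,  0.00016909,
        0.00042657]), 'joint_torque': array([ 1.06500477e-04, -3.96839297e+01, -3.03854299e+01, -8.53173992e-05,
        9.75105475e-03,  6.79324287e-06]), 'tcp_pos': array([ 0.20342842, -0.59009141,  0.22994237]), 'orientation': array([-3.09604320e+00, -5.18382441e-01,  1.98936592e-04]), 'contact_force': array([-0.97890837, -0.24299748,  0.37737952]), 'moment': array([-0.00354163, -0.02872508,  0.08117741]), 'opening': 0.08563207502527692}
side {'mtx': array([[427.61740098,   0.        , 312.70117203],
       [  0.        , 427.61740098, 197.28948373],
       [  0.        ,   0.        ,   1.        ]]), 'R': array([[ 0.98191072, -0.18861414,  0.01661466],
       [-0.1220993 , -0.69781193, -0.70579761],
       [ 0.14471731,  0.6910016 , -0.70821867]]), 't': array([-0.5353225 ,  0.10621686,  1.26392545])}
top {'mtx': array([[444.50364505,   0.        , 322.37900749],
       [  0.        , 444.50364505, 206.61680721],
       [  0.        ,   0.        ,   1.        ]]), 'R': array([[-0.00521136, -0.9998799 , -0.01459551],
       [-0.99853563,  0.00598918, -0.05376555],
       [ 0.0538465 ,  0.01429395, -0.99844691]]), 't': array([0.01404887, 0.55366739, 1.11046902])}
wrist {'mtx': array([[342.90349629,   0.        , 316.15275248],
       [  0.        , 342.90349629, 204.99739528],
       [  0.        ,   0.        ,   1.        ]]), 'hand_eye': array([[-5.28126571e-04, -9.45490987e-01, -3.25647839e-01,
         8.36021417e-02],
       [ 9.99999783e-01, -6.27273464e-04,  1.99463783e-04,
         8.69776924e-04],
       [-3.92861457e-04, -3.25647663e-01,  9.45491113e-01,
        -1.41315521e-01],
       [ 0.00000000e+00,  0.00000000e+00,  0.00000000e+00,
         1.00000000e+00]])}
```

View pics/top0.png

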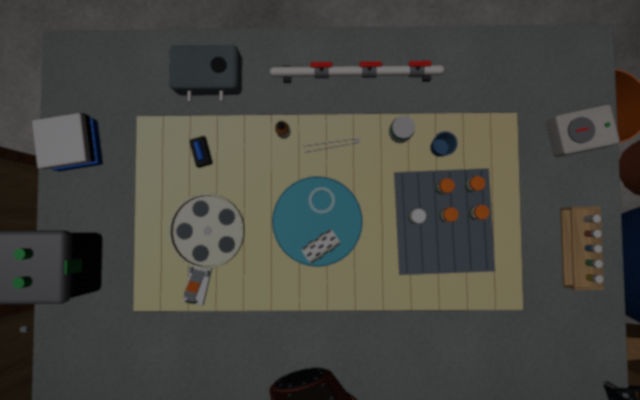

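View pics/side0.png

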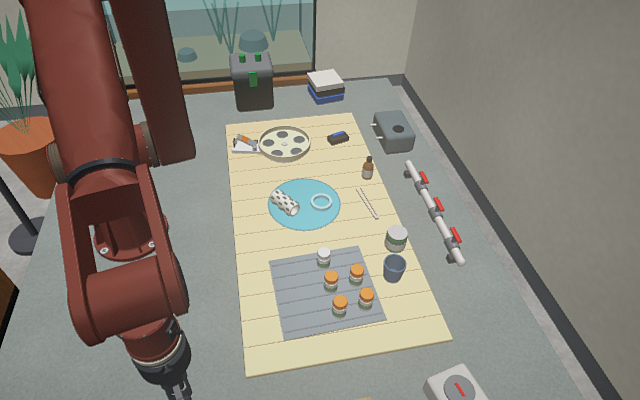

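The top view shows the tray at about (208,230) with its lever toward (195,287). The disc is at (317,221), with the ring at (321,200) and the hide at (321,246). The mat spans (395–493, 170–273). Four orange vials stand at about (446,185), (477,184), (451,214) and (482,212), and the white jar at (418,216).

```bash
cat > h.py <<'E'
from workcell import bot
import cv2,numpy as np
from scipy.spatial.transform import Rotation as Ro
def pose():
    o=bot.get_obs(); return Ro.from_rotvec(o['orientation']).as_matrix(),o['tcp_pos']
def cam(name,P=None):
    c=bot.calibration(name)
    if name!='wrist': R=c['R'];t=c['t']; return c['mtx'],R.T,-R.T@t
    Rt,p=P if P else pose(); H=c['hand_eye']
    return c['mtx'],Rt@H[:3,:3],Rt@H[:3,3]+p
def atz(C,u,v,z):
    M,R,c=C; r=R@np.linalg.solve(M,[u,v,1.]); return c+r*(z-c[2])/r[2]
def proj(C,X):
    M,R,c=C; x=M@(R.T@(np.asarray(X)-c)); return x[:2]/x[2]
def cloud(C,d):
    M,R,c=C; v,u=np.mgrid[:d.shape[0],:d.shape[1]]
    r=np.stack([u,v,np.ones_like(u)],-1).reshape(-1,3)@np.linalg.inv(M).T
    X=(r*d.reshape(-1,1))@R.T+c; X[d.reshape(-1)==0]=np.nan
    return X.reshape(*d.shape,3)
def crop(p,x0,y0,x1,y1,s,name,gain=1.):
    im=np.clip(p[y0:y1,x0:x1].astype(float)*gain,0,255).astype(np.uint8)
    cv2.imwrite('pics/'+name,cv2.resize(im,None,fx=s,fy=s,interpolation=cv2.INTER_CUBIC))
E
python3 - <<'E'
from h import *
p=cv2.imread('pics/top0.png'); d=np.load('pics/top0.npy')
crop(p,130,110,370,320,3,'c1.png',2); crop(p,380,110,530,290,3,'c2.png',2)
C=cam('top');X=cloud(C,d)
for n,u,v,z in [('tray',208,230,.058),('disc',317,221,.012),('ring',321,200,.026),('hide',321,246,.056),('v',446,185,.07),('v',477,184,.07),('v',451,214,.07),('v',482,212,.07),('jar',418,216,.07),('mat',395,170,.015),('mat',493,170,.015),('mat',399,273,.015),('mat',494,271,.015),('cup',444,144,.07),('tin',402,128,.07)]:
    print(n,atz(C,u,v,z).round(3),X[v,u].round(3))
E
```

```text
tray [0.496 0.289 0.058] [0.496 0.293 0.047]
disc [0.517 0.025 0.012] [0.517 0.025 0.017]
ring [0.57  0.014 0.026] [0.571 0.014 0.013]
hide [0.456 0.014 0.056] [0.456 0.014 0.062]
v [ 0.601 -0.287  0.07 ] [ 0.601 -0.286  0.074]
v [ 0.603 -0.362  0.07 ] [ 0.603 -0.361  0.073]
v [ 0.531 -0.298  0.07 ] [ 0.531 -0.297  0.073]
v [ 0.536 -0.372  0.07 ] [ 0.535 -0.369  0.077]
jar [ 0.527 -0.219  0.07 ] [ 0.527 -0.219  0.072]
mat [ 0.646 -0.174  0.015] [ 0.646 -0.174  0.011]
mat [ 0.644 -0.421  0.015] [ 0.645 -0.423  0.01 ]
mat [ 0.386 -0.18   0.015] [ 0.386 -0.18   0.015]
mat [ 0.39  -0.417  0.015] [ 0.39  -0.418  0.013]
cup [ 0.701 -0.285  0.07 ] [ 0.711 -0.298  0.018]
tin [ 0.741 -0.184  0.07 ] [ 0.74  -0.184  0.071]
```

View pics/c1.png

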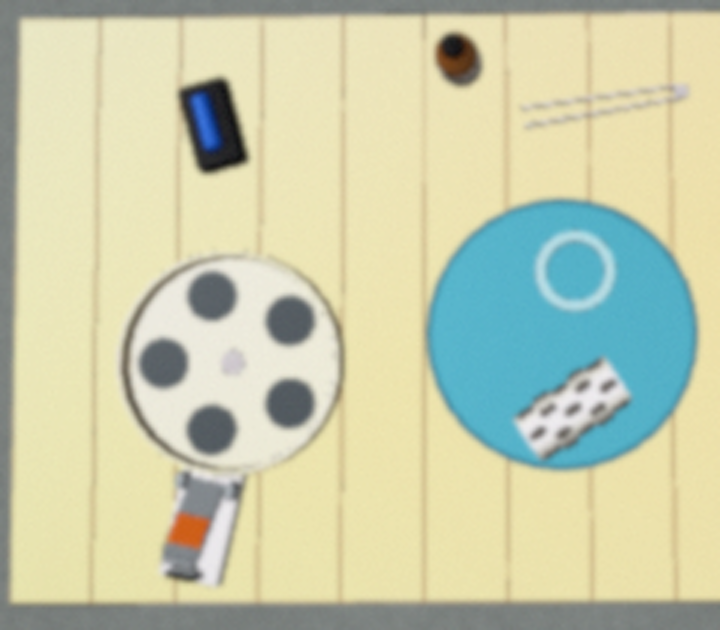

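View pics/c2.png

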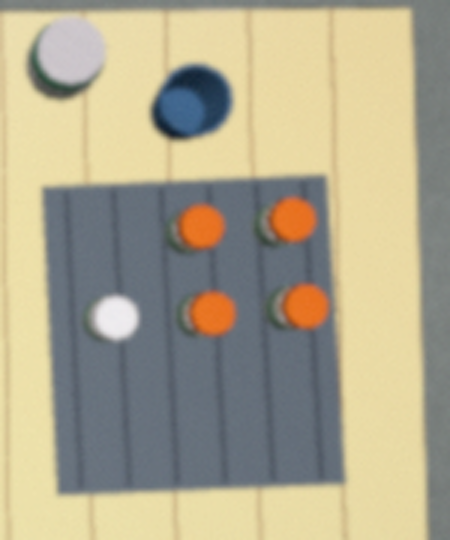

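```bash
cat >> h.py <<'E'
def plan(x,y,z,yaw=None):
    """yaw: world angle deg of the jaw (tool y) axis; prints turn rz and shift in tool axes (after turn / before turn)"""
    R,p=pose(); cur=np.degrees(np.arctan2(R[1,1],R[0,1])); rz=0
    if yaw is not None:
        dy=(yaw-cur+90)%180-90; rz=-dy
    d=np.array([x,y,z])-p
    R2=R@Ro.from_euler('z',rz,degrees=True).as_matrix()
    o=bot.get_obs()
    print('t %.2f tcp'%o['t'],p.round(4),'jaw yaw %.1f'%cur,'tilt %.2f'%np.degrees(np.arccos(-R[2,2])),'open %.4f'%o['opening'],'F',o['contact_force'].round(1),'q6 %.2f'%o['q'][5])
    print('rz %.2f'%rz,'shift after turn (mm)',(R2.T@d*1000).round(1),'before turn',(R.T@d*1000).round(1))
E
python3 - <<'E'
from h import *
R,p=pose();print(R.round(3))
plan(.455,.013,.2,34.4)
E
```

```text
[[ 0.945  0.326 -0.   ]
 [ 0.326 -0.945  0.002]
 [ 0.    -0.002 -1.   ]]
t 0.10 tcp [ 0.2034 -0.5902  0.2301] jaw yaw -71.0 tilt 0.13 open 0.0854 F [0.8 0.  0.5] q6 -0.11
rz 74.61 shift after turn (mm) [-355.5 -548.3   31.3] before turn [ 434.3 -488.3   31.3]
```

Emit:
drive_tool(increments=[[[0, 0, 0], [0.027, -0.0305, 0.002], 0.085], [[0, 0, 0], [0.027, -0.0305, 0.002], 0.085], [[0, 0, 0], [0.027, -0.0305, 0.002], 0.085], [[0, 0, 0], [0.027, -0.0305, 0.002], 0.085], [[0, 0, 0], [0.027, -0.0305, 0.002], 0.085], [[0, 0, 0], [0.027, -0.0305, 0.002], 0.085], [[0, 0, 0], [0.027, -0.0305, 0.002], 0.085], [[0, 0, 0], [0.027, -0.0305, 0.002], 0.085], [[0, 0, 0], [0.027, -0.0305, 0.002], 0.085], [[0, 0, 0], [0.027, -0.0305, 0.002], 0.085], [[0, 0, 0], [0.027, -0.0305, 0.002], 0.085], [[0, 0, 0], [0.027, -0.0305, 0.002], 0.085], [[0, 0, 0], [0.027, -0.0305, 0.002], 0.085], [[0, 0, 0], [0.027, -0.0305, 0.002], 0.085], [[0, 0, 0], [0.027, -0.0305, 0.002], 0.085], [[0, 0, 0], [0.027, -0.0305, 0.002], 0.085]], force=30)

```text
t: 1.43
tcp_pos: [0.4531, 0.0133, 0.199]
orientation: [3.098, 0.519, -0.0]
contact_force: [1.2, -1.1, 0.6]
opening: 0.0849
```

Emit:
drive_tool(increments=[[[0, 0, -7], [0, 0, 0], 0.085], [[0, 0, -7], [0, 0, 0], 0.085], [[0, 0, -7], [0, 0, 0], 0.085], [[0, 0, -7], [0, 0, 0], 0.085], [[0, 0, -7], [0, 0, 0], 0.085], [[0, 0, -7], [0, 0, 0], 0.085], [[0, 0, -7], [0, 0, 0], 0.085], [[0, 0, -7], [0, 0, 0], 0.085], [[0, 0, -7], [0, 0, 0], 0.085], [[0, 0, -7], [0, 0, 0], 0.085], [[0, 0, -7], [0, 0, 0], 0.085], [[0, 0, -7], [0, 0, 0], 0.085], [[0, 0, -7], [0, 0, 0], 0.085], [[0, 0, -7], [0, 0, 0], 0.085], [[0, 0, -7], [0, 0, 0], 0.085]])

```text
t: 2.68
tcp_pos: [0.4526, 0.0113, 0.1988]
orientation: [-1.466, -2.778, 0.001]
contact_force: [-0.0, -0.4, -0.1]
opening: 0.0848
```

```bash
python3 - <<'E'
import re
s=open('h.py').read()
s=s.replace("dy=(yaw-cur+90)%180-90; rz=-dy","dy=(yaw-cur+90)%180-90; q6=np.degrees(bot.get_obs()['q'][5]); q1=np.degrees(bot.get_obs()['q'][0]); qn=q6-dy+np.degrees(np.arctan2(y,x))-q1\n        dy-=180*(-1 if qn>90 else 1 if qn<-90 else 0)*-1\n        rz=-dy")
open('h.py','w').write(s)
E
cat > w.py <<'E'
from h import *
import sys
def shot(n,gain=1.5):
    P=pose(); p,d=bot.capture('wrist'); cv2.imwrite('pics/%s.png'%n,np.clip(p*gain,0,255).astype(np.uint8)); np.save('pics/%s.npy'%n,d)
    np.savez('pics/%s_P.npz'%n,R=P[0],p=P[1]); return p,d,cam('wrist',P)
E
python3 - <<'E'
from w import *
plan(.455,.013,.2,34.4)
shot('w1')
E
```

```text
t 2.68 tcp [0.4526 0.0113 0.1988] jaw yaw 34.4 tilt 0.06 open 0.0848 F [-0.  -0.4 -0.1] q6 -0.73
rz -0.04 shift after turn (mm) [ 0.1  3.  -1.2] before turn [ 0.1  3.  -1.2]
```

View pics/w1.png

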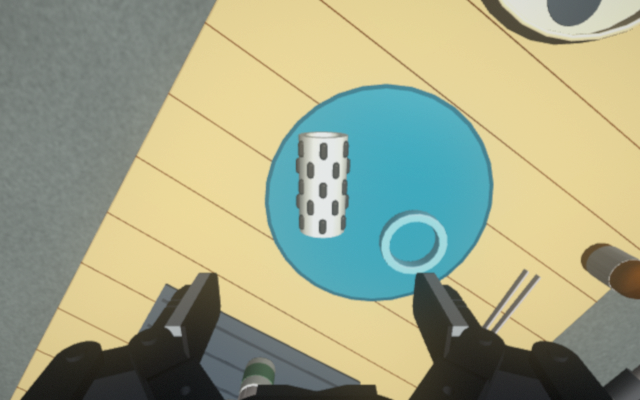

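The hide spans (300–349, 133–237) and its long axis runs vertically in the picture, so the jaws are aligned with it. The ring centre is at about (414,243).

```bash
python3 - <<'E'
from w import *
z=np.load('pics/w1_P.npz');C=cam('wrist',(z['R'],z['p']));X=cloud(C,np.load('pics/w1.npy'))
print(atz(C,323,184,.056),atz(C,324,136,.05),atz(C,323,237,.05))
m=(X[...,2]>.025)&(abs(X[...,0]-.455)<.06)&(abs(X[...,1]-.01)<.06)
q=X[m]; print(len(q),q[:,:2].min(0),q[:,:2].max(0),q.mean(0)); 
w,V=np.linalg.eigh(np.cov(q[:,:2].T)); print(np.degrees(np.arctan2(*V[::-1,1])))
t=(q[:,:2]-q[:,:2].mean(0))@V; print(t.min(0),t.max(0), q[:,:2].mean(0)+V@((t.min(0)+t.max(0))/2))
print('ring',atz(C,414,243,.02))
plan(.455,.013,.06)
E
```

```text
[0.45423511 0.01783651 0.056     ] [0.43227724 0.05120403 0.05      ] [ 0.4841478  -0.02517717  0.05      ]
30517 [ 0.39500201 -0.0352209 ] [0.50757334 0.06293596] [0.45307618 0.02090472 0.22454734]
-145.1465328431271
[-0.03688485 -0.06809215] [0.05396208 0.07224278] [0.45625278 0.0127118 ]
ring [0.57318541 0.01114898 0.02      ]
t 2.73 tcp [0.4526 0.0113 0.1988] jaw yaw 34.6 tilt 0.06 open 0.0850 F [-0.8  0.3 -0.4] q6 -0.73
rz 0.00 shift after turn (mm) [ -0.    3.1 138.8] before turn [ -0.    3.1 138.8]
```

Emit:
drive_tool(increments=[[[0, 0, 0], [0, 0.003, 0.036], 0.085], [[0, 0, 0], [0, 0, 0.036], 0.085], [[0, 0, 0], [0, 0, 0.036], 0.085], [[0, 0, 0], [0, 0, 0.036], 0.085], [[0, 0, 0], [0, 0, 0.02], 0.085], [[0, 0, 0], [0, 0, 0.015], 0.085], [[0, 0, 0], [0, 0, 0], 0.03], [[0, 0, 0], [0, 0, 0], 0.03], [[0, 0, 0], [0, 0, 0], 0.03], [[0, 0, 0], [0, 0, 0], 0.03], [[0, 0, 0], [0, 0, 0], 0.03], [[0, 0, 0], [0, 0, 0], 0.03]], force=30)

```text
t: 3.73
tcp_pos: [0.4573, 0.0127, 0.0219]
orientation: [1.473, 2.771, 0.002]
contact_force: [1.0, -0.1, 4.3]
opening: 0.0417
```

```bash
python3 - <<'E'
from w import *
plan(.43,-.235,.13,34.4)
E
```

```text
t 3.73 tcp [0.4573 0.0127 0.0219] jaw yaw 34.0 tilt 0.21 open 0.0417 F [ 1.  -0.1  4.3] q6 -0.72
rz -0.41 shift after turn (mm) [-189.2 -162.2 -108.1] before turn [-190.3 -160.8 -108.1]
```

Emit:
drive_tool(increments=[[[0, 0, 0], [0, 0, -0.015], 0.03], [[0, 0, 0], [0, 0, -0.03], 0.03], [[0, 0, 0], [0, 0, -0.03], 0.03], [[0, 0, 0], [0, 0, -0.03], 0.03], [[0, 0, 7], [0, 0, 0], 0.03], [[0, 0, 7], [0, 0, 0], 0.03], [[0, 0, 7], [0, 0, 0], 0.03], [[0, 0, 7], [0, 0, 0], 0.03], [[0, 0, 6], [0, 0, 0], 0.03], [[0, 0, 0], [0, 0, 0], 0.03]])

```text
t: 4.57
tcp_pos: [0.455, 0.0129, 0.1252]
orientation: [-2.223, -2.219, 0.0]
contact_force: [-0.5, 0.6, -1.8]
opening: 0.0412
```

```bash
python3 - <<'E'
from w import *
plan(.425,-.235,.13,0)
E
```

```text
t 4.57 tcp [0.455  0.0129 0.1252] jaw yaw -0.1 tilt 0.02 open 0.0412 F [-0.5  0.6 -1.8] q6 -0.12
rz -0.10 shift after turn (mm) [-247.9  -30.    -4.7] before turn [-248.   -29.6   -4.7]
```

Emit:
drive_tool(increments=[[[0, 0, 0], [-0.031, -0.004, 0], 0.03], [[0, 0, 0], [-0.031, -0.004, 0], 0.03], [[0, 0, 0], [-0.031, -0.004, 0], 0.03], [[0, 0, 0], [-0.031, -0.004, 0], 0.03], [[0, 0, 0], [-0.031, -0.004, 0], 0.03], [[0, 0, 0], [-0.031, -0.004, 0], 0.03], [[0, 0, 0], [-0.031, -0.003, 0], 0.03], [[0, 0, 0], [-0.031, -0.003, 0], 0.03], [[0, 0, 0], [0, 0, 0.03], 0.03], [[0, 0, 0], [0, 0, 0.03], 0.03], [[0, 0, 0], [0, 0, 0.02], 0.03], [[0, 0, 0], [0, 0, 0.01], 0.03], [[0, 0, 0], [0, 0, 0.006], 0.03], [[0, 0, 0], [0, 0, 0], 0.03]])

```text
t: 5.73
tcp_pos: [0.4249, -0.2345, 0.0284]
orientation: [-2.218, -2.222, 0.001]
contact_force: [-0.4, -0.6, -1.7]
opening: 0.0413
```

```bash
python3 - <<'E'
from w import *
plan(.425,-.235,.025,0)
E
```

```text
t 5.73 tcp [ 0.4249 -0.2345  0.0284] jaw yaw 0.1 tilt 0.13 open 0.0413 F [-0.4 -0.6 -1.7] q6 -0.65
rz 0.09 shift after turn (mm) [-0.5  0.1  3.4] before turn [-0.5  0.1  3.4]
```

Emit:
drive_tool(increments=[[[0, 0, 0], [0, 0, 0.003], 0.03], [[0, 0, 0], [0, 0, 0], 0.085], [[0, 0, 0], [0, 0, 0], 0.085], [[0, 0, 0], [0, 0, 0], 0.085], [[0, 0, 0], [0, 0, 0], 0.085], [[0, 0, 0], [0, 0, 0], 0.085], [[0, 0, 0], [0, 0, -0.02], 0.085], [[0, 0, 0], [0, 0, -0.04], 0.085], [[0, 0, 0], [0, 0, -0.04], 0.085], [[0, 0, 0], [0, 0, -0.03], 0.085], [[0, 0, 0], [0, 0, 0], 0.085]])

```text
t: 6.65
tcp_pos: [0.4303, -0.2386, 0.1645]
orientation: [2.21, 2.211, 0.003]
contact_force: [1.3, -0.7, -0.1]
opening: 0.0849
```

```bash
python3 - <<'E'
from w import *
shot('w2')
plan(.572,.012,.15,0)
E
```

```text
t 6.70 tcp [ 0.4287 -0.2374  0.1613] jaw yaw 0.0 tilt 0.61 open 0.0847 F [-0.9 -0.8 -0.8] q6 -0.65
rz 0.02 shift after turn (mm) [249.5 143.2  10.9] before turn [249.4 143.3  10.9]
```

View pics/w2.png

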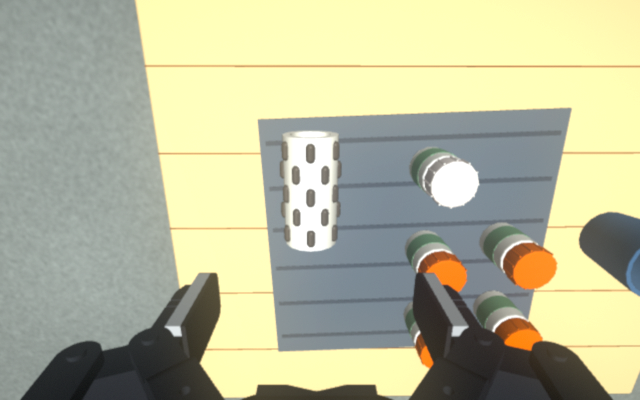

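The hide stands on the mat at about (311,190), upright. Next is the ring.

Emit:
drive_tool(increments=[[[0, 0, 0], [0.031, 0.018, 0], 0.085], [[0, 0, 0], [0.031, 0.018, 0], 0.085], [[0, 0, 0], [0.031, 0.018, 0], 0.085], [[0, 0, 0], [0.031, 0.018, 0], 0.085], [[0, 0, 0], [0.031, 0.018, 0], 0.085], [[0, 0, 0], [0.031, 0.018, 0], 0.085], [[0, 0, 0], [0.031, 0.018, 0], 0.085], [[0, 0, 0], [0.031, 0.018, 0], 0.085], [[0, 0, 0], [0, 0, 0], 0.085], [[0, 0, 0], [0, 0, 0], 0.085]])

```text
t: 7.53
tcp_pos: [0.5689, 0.0145, 0.1546]
orientation: [-2.216, -2.224, 0.003]
contact_force: [-1.0, 0.7, 0.0]
opening: 0.0848
```

```bash
python3 - <<'E'
from w import *
shot('w3')
plan(.572,.012,.15,0)
E
```

```text
t 7.58 tcp [0.5684 0.0133 0.1546] jaw yaw 0.1 tilt 0.19 open 0.0850 F [-0.5 -0.6 -0.3] q6 -0.10
rz 0.11 shift after turn (mm) [-1.3  3.6  4.6] before turn [-1.3  3.6  4.6]
```

View pics/w3.png

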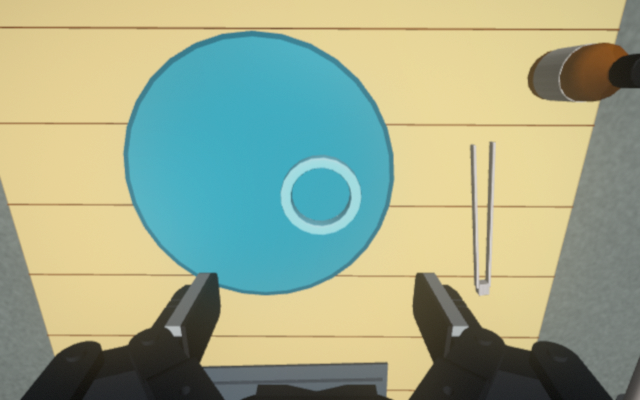

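The ring spans (282–361, 157–235), centred at (321,196). The disc is now clear.

```bash
python3 - <<'E'
from w import *
z=np.load('pics/w3_P.npz');C=cam('wrist',(z['R'],z['p']))
c=[atz(C,*uv,.026) for uv in [(282,196),(361,196),(321,157),(321,235)]];print(np.round(c,4),np.mean(c,0))
print('disc',np.mean([atz(C,*uv,.012) for uv in [(125,155),(393,165)]],0),np.mean([atz(C,*uv,.012) for uv in [(252,31),(270,294)]],0))
E
```

```text
[[ 0.5403  0.0122  0.026 ]
 [ 0.6054  0.0125  0.026 ]
 [ 0.5722  0.0448  0.026 ]
 [ 0.5727 -0.0227  0.026 ]] [0.57266964 0.01171213 0.026     ]
disc [0.5208272 0.0393489 0.012    ] [0.52226369 0.022809   0.012     ]
```

Emit:
drive_tool(increments=[[[0, 0, 0], [-0.0015, 0.004, 0.035], 0.085], [[0, 0, 0], [0, 0, 0.035], 0.085], [[0, 0, 0], [0, 0, 0.035], 0.085], [[0, 0, 0], [0, 0, 0.025], 0.085], [[0, 0, 0], [0, 0, 0.012], 0.085], [[0, 0, 0], [0, 0, 0.005], 0.085], [[0, 0, 0], [0, 0, 0], 0.085], [[0, 0, 0], [0, 0, 0], 0.06], [[0, 0, 0], [0, 0, 0], 0.06], [[0, 0, 0], [0, 0, 0], 0.06], [[0, 0, 0], [0, 0, 0], 0.06]], force=25)

```text
t: 8.5
tcp_pos: [0.5758, 0.0109, 0.0119]
orientation: [2.218, 2.219, 0.004]
contact_force: [0.1, -0.6, 6.3]
opening: 0.0671
```

```bash
python3 - <<'E'
from w import *
shot('w4')
plan(.572,.012,.008,0)
E
```

```text
t 8.55 tcp [0.5758 0.0109 0.0119] jaw yaw 0.0 tilt 0.26 open 0.0669 F [-0.1 -2.   7.4] q6 -0.10
rz 0.03 shift after turn (mm) [ 1.1 -3.8  3.9] before turn [ 1.1 -3.8  3.9]
```

View pics/w4.png

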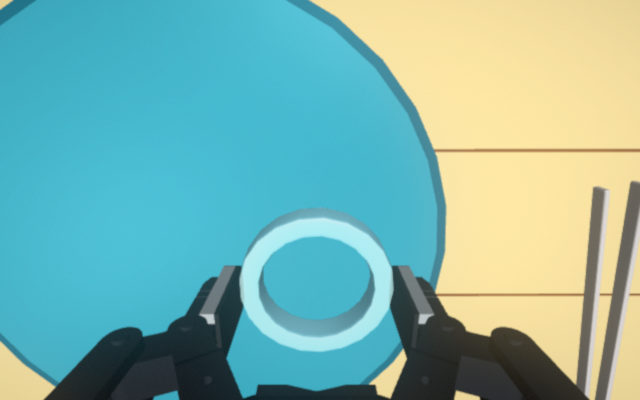

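Emit:
drive_tool(increments=[[[0, 0, 0], [0, 0, -0.02], 0.06], [[0, 0, 0], [0, 0, -0.04], 0.06], [[0, 0, 0], [0, 0, -0.04], 0.06], [[0, 0, 0], [0, 0, -0.02], 0.06], [[0, 0, 0], [-0.0376, -0.0151, 0], 0.06], [[0, 0, 0], [-0.0376, -0.0151, 0], 0.06], [[0, 0, 0], [-0.0376, -0.0151, 0], 0.06], [[0, 0, 0], [-0.0376, -0.0151, 0], 0.06], [[0, 0, 0], [-0.0376, -0.0151, 0], 0.06], [[0, 0, 0], [-0.0376, -0.0151, 0], 0.06], [[0, 0, 0], [-0.0376, -0.0151, 0], 0.06], [[0, 0, 0], [-0.0376, -0.0151, 0], 0.06], [[0, 0, 0], [-0.0376, -0.0151, 0], 0.06], [[0, 0, 0], [-0.0376, -0.0151, 0], 0.06], [[0, 0, 0], [0, 0, 0], 0.06]])

```text
t: 9.8
tcp_pos: [0.4207, -0.3717, 0.1309]
orientation: [2.224, 2.211, -0.005]
contact_force: [-0.2, -0.6, -0.1]
opening: 0.0667
```

```bash
python3 - <<'E'
from w import *
shot('w5')
plan(.425,-.365,.016,0)
E
```

```text
t 9.85 tcp [ 0.4217 -0.3684  0.1304] jaw yaw -0.3 tilt 0.18 open 0.0670 F [ 0.2  0.5 -0.2] q6 -0.84
rz -0.30 shift after turn (mm) [  3.7   3.1 114.4] before turn [  3.7   3.1 114.4]
```

View pics/w5.png

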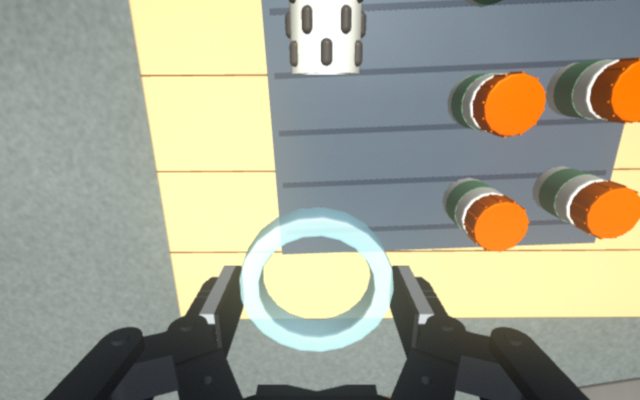

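Emit:
drive_tool(increments=[[[0, 0, 0], [0.013, 0.01, 0], 0.06], [[0, 0, 0], [0, 0, 0.035], 0.06], [[0, 0, 0], [0, 0, 0.035], 0.06], [[0, 0, 0], [0, 0, 0.025], 0.06], [[0, 0, 0], [0, 0, 0.012], 0.06], [[0, 0, 0], [0, 0, 0.005], 0.06], [[0, 0, 0], [0, 0, 0], 0.06], [[0, 0, 0], [0, 0, 0], 0.06]])

```text
t: 10.52
tcp_pos: [0.4339, -0.3522, 0.0186]
orientation: [2.219, 2.22, 0.0]
contact_force: [0.4, -0.2, 0.9]
opening: 0.067
```

```bash
python3 - <<'E'
from w import *
plan(.432,-.355,.015,0)
E
```

```text
t 10.52 tcp [ 0.4339 -0.3522  0.0186] jaw yaw 0.0 tilt 0.16 open 0.0670 F [ 0.4 -0.2  0.9] q6 -0.81
rz 0.05 shift after turn (mm) [-2.8 -1.9  3.6] before turn [-2.8 -2.   3.6]
```

Emit:
drive_tool(increments=[[[0, 0, 0], [0, 0, 0.003], 0.06], [[0, 0, 0], [0, 0, 0], 0.06], [[0, 0, 0], [0, 0, 0], 0.085], [[0, 0, 0], [0, 0, 0], 0.085], [[0, 0, 0], [0, 0, 0], 0.085], [[0, 0, 0], [0, 0, 0], 0.085], [[0, 0, 0], [0, 0, -0.02], 0.085], [[0, 0, 0], [0, 0, -0.04], 0.085], [[0, 0, 0], [0, 0, -0.04], 0.085], [[0, 0, 0], [0, 0, -0.04], 0.085], [[0, 0, 0], [0, 0, -0.02], 0.085], [[0, 0, 0], [0, 0, 0], 0.085]])

```text
t: 11.52
tcp_pos: [0.436, -0.3551, 0.1818]
orientation: [2.212, 2.212, -0.0]
contact_force: [0.3, -0.9, 0.5]
opening: 0.0848
```

```bash
python3 - <<'E'
from w import *
p,d=bot.capture('top');cv2.imwrite('pics/top1.png',p);np.save('pics/top1.npy',d)
crop(p,130,110,370,320,3,'c3.png',2); crop(p,380,110,530,290,3,'c4.png',2)
shot('w6')
plan(.517,.28,.18,0)
E
```

```text
t 11.62 tcp [ 0.4332 -0.3523  0.1757] jaw yaw 0.0 tilt 0.17 open 0.0853 F [ 0.3  1.2 -1.1] q6 -0.81
rz 0.00 shift after turn (mm) [632.3  83.8  -5.5] before turn [632.2  83.9  -5.5]
```

View pics/c3.png

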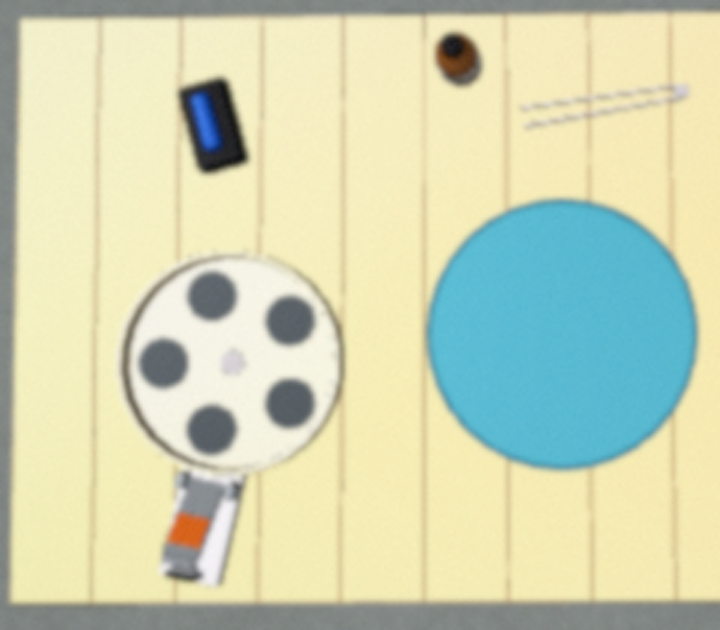

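View pics/w6.png

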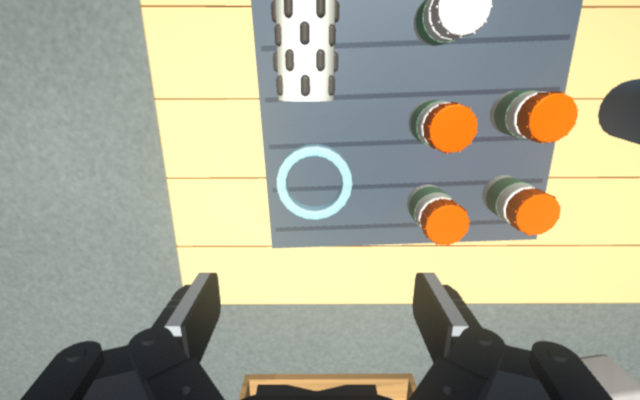

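The ring lies flat on the mat at (314,183) and the hide is at (305,45). In the crop the tray's rim circle is centred at about (232,362) and the disc at (562,334). I'll push the rim with both open fingers cradling it from +y.

Emit:
drive_tool(increments=[[[0, 0, 0], [0.0404, 0.0027, 0], 0.085], [[0, 0, 0], [0.0404, 0.0027, 0], 0.085], [[0, 0, 0], [0.0404, 0.0027, 0], 0.085], [[0, 0, 0], [0.0404, 0.0027, 0], 0.085], [[0, 0, 0], [0.0404, 0.0027, 0], 0.085], [[0, 0, 0], [0.0404, 0.0027, 0], 0.085], [[0, 0, 0], [0.0404, 0.0027, 0], 0.085], [[0, 0, 0], [0.0404, 0.0027, 0], 0.085], [[0, 0, 0], [0.0404, 0.0027, 0], 0.085], [[0, 0, 0], [0.0404, 0.0027, 0], 0.085], [[0, 0, 0], [0.0404, 0.0027, 0], 0.085], [[0, 0, 0], [0.0404, 0.0027, 0], 0.085], [[0, 0, 0], [0.0404, 0.0027, 0], 0.085], [[0, 0, 0], [0.0404, 0.0027, 0], 0.085], [[0, 0, 0], [0.0404, 0.0027, 0], 0.085], [[0, 0, 0], [0.0404, 0.0027, 0], 0.085], [[0, 0, 0], [0.0404, 0.0027, 0], 0.085], [[0, 0, 0], [0.0404, 0.0027, 0], 0.085], [[0, 0, 0], [0.0404, 0.0027, 0], 0.085], [[0, 0, -4.7], [0, 0, 0], 0.085]])

```text
t: 13.28
tcp_pos: [0.4819, 0.4217, 0.1708]
orientation: [-2.119, -2.314, 0.002]
contact_force: [-0.8, -1.6, 1.2]
opening: 0.0851
```

```bash
python3 - <<'E'
from w import *
C=cam('top')
print('tray',atz(C,207.3,230.7,.058),'disc',atz(C,317.3,221.3,.012))
shot('w7')
plan(.484,.416,.028,4.7)
E
```

```text
tray [0.49432127 0.29113013 0.058     ] disc [0.51670641 0.0240573  0.012     ]
t 13.33 tcp [0.4818 0.4185 0.1706] jaw yaw 5.3 tilt 0.28 open 0.0851 F [-1.  -0.7  0.1] q6 0.51
rz 0.61 shift after turn (mm) [ -2.4   2.7 142.6] before turn [ -2.5   2.6 142.6]
```

View pics/w7.png

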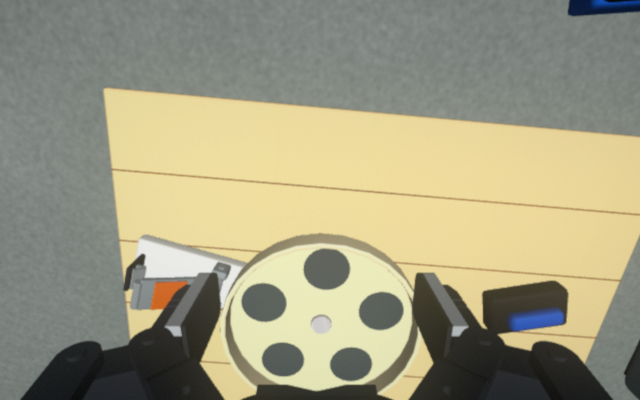

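The platter is centred at about (320,322) between the fingers. The lever is on the left, and the scraper on the right at (525,308) is clear.

Emit:
drive_tool(increments=[[[0, 0, 0], [-0.001, 0.0025, 0.035], 0.085], [[0, 0, 0], [0, 0, 0.035], 0.085], [[0, 0, 0], [0, 0, 0.035], 0.085], [[0, 0, 0], [0, 0, 0.026], 0.085], [[0, 0, 0], [0, 0, 0.01], 0.085], [[0, 0, 0], [0, 0, 0], 0.085], [[0, 0, 0], [-0.01, 0, 0], 0.085], [[0, 0, 0], [-0.01, 0, 0], 0.085], [[0, 0, 0], [0, 0, 0], 0.085]])

```text
t: 14.08
tcp_pos: [0.4898, 0.3939, 0.0356]
orientation: [2.129, 2.308, 0.004]
contact_force: [-0.1, -0.4, 1.0]
opening: 0.0851
```

```bash
python3 - <<'E'
from w import *
shot('w8')
plan(.484,.416,.028,4.7)
E
```

```text
t 14.13 tcp [0.4898 0.3948 0.0357] jaw yaw 4.6 tilt 0.21 open 0.0851 F [-0.2 -0.6 -0.6] q6 0.49
rz -0.10 shift after turn (mm) [21.6 -4.   7.7] before turn [21.6 -4.1  7.7]
```

View pics/w8.png

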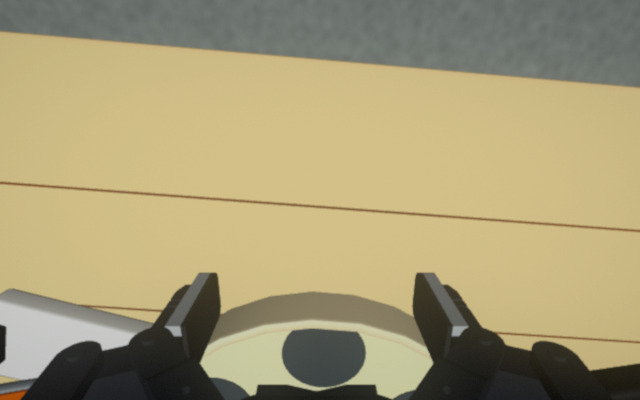

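Emit:
drive_tool(increments=[[[0, 0, 0], [0, -0.001, 0.006], 0.085], [[0, 0, 0], [-0.008, 0, 0], 0.085], [[0, 0, 0], [-0.008, 0, 0], 0.085], [[0, 0, 0], [-0.008, 0, 0], 0.085], [[0, 0, 0], [-0.008, 0, 0], 0.085], [[0, 0, 0], [-0.008, 0, 0], 0.085], [[0, 0, 0], [-0.008, 0, 0], 0.085]])

```text
t: 14.72
tcp_pos: [0.4912, 0.3488, 0.028]
orientation: [-2.128, -2.309, -0.006]
contact_force: [0.2, 5.9, -0.4]
opening: 0.085
```

```bash
python3 - <<'E'
from w import *
plan(.484,.416,.028,4.7)
p,d=bot.capture('top');cv2.imwrite('pics/top2.png',p)
crop(p,130,110,370,320,3,'c5.png',2)
E
```

```text
t 14.72 tcp [0.4912 0.3488 0.028 ] jaw yaw 4.7 tilt 0.25 open 0.0850 F [ 0.2  5.9 -0.4] q6 0.42
rz -0.03 shift after turn (mm) [67.6 -1.7  0.2] before turn [67.6 -1.7  0.2]
```

View pics/c5.png

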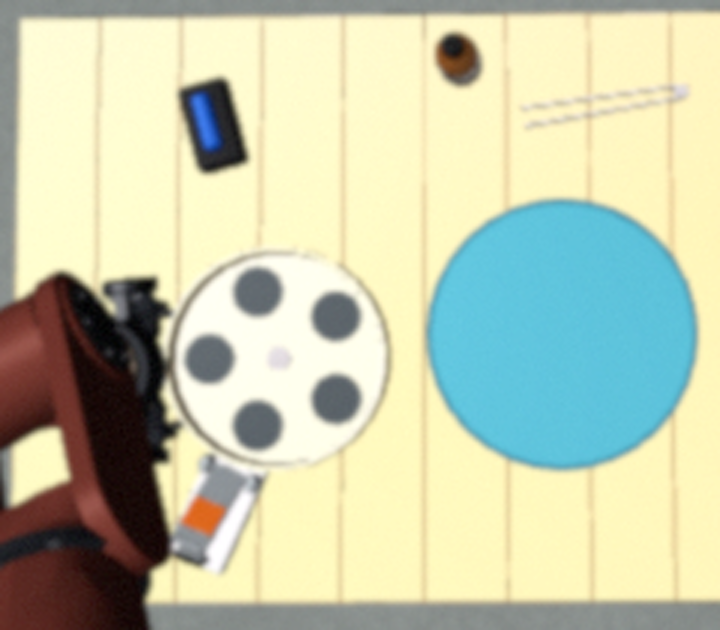

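The tray slides at about 6 N, but it yaws with the tail lagging: centre at crop (280,358), tail tip near (205,565). Pushing on would bring the lever into my finger. Dragging from inside the leading rim wall is self-aligning and lets the tail trail clear, so I'm switching to that.

Emit:
drive_tool(increments=[[[0, 0, 0], [0.02, 0, 0], 0.085], [[0, 0, 0], [0.01, 0, 0], 0.085], [[0, 0, 0], [0, 0, -0.04], 0.0], [[0, 0, 0], [0, 0, -0.04], 0.0], [[0, 0, 0], [0, 0, -0.02], 0.0], [[0, 0, 0], [0, 0, 0], 0.0]])

```text
t: 15.27
tcp_pos: [0.4926, 0.38, 0.1344]
orientation: [2.124, 2.309, 0.018]
contact_force: [0.6, 0.3, -0.1]
opening: 0.0384
```

```bash
python3 - <<'E'
from w import *
C=cam('top'); c=atz(C,223.3,229.3,.058); D=np.array([.5167,.0241])
u=D-c[:2]; print(c,u,np.degrees(np.arctan2(*u[::-1]))); u/=np.linalg.norm(u)
print(c[:2]+u*.055)
plan(*(c[:2]+u*.055),.13,np.degrees(np.arctan2(*u[::-1]))+90)
E
```

```text
[0.49752355 0.25202763 0.058     ] [ 0.01917645 -0.22792763] -85.19080722573116
[0.50213463 0.19722126]
t 15.27 tcp [0.4926 0.38   0.1344] jaw yaw 4.8 tilt 0.71 open 0.0384 F [ 0.6  0.3 -0.1] q6 0.46
rz -0.04 shift after turn (mm) [-183.    -5.9    3.5] before turn [-183.    -5.8    3.5]
```

Emit:
drive_tool(increments=[[[0, 0, 0], [-0.0366, -0.001, 0], 0.0], [[0, 0, 0], [-0.0366, -0.001, 0], 0.0], [[0, 0, 0], [-0.0366, -0.001, 0], 0.0], [[0, 0, 0], [-0.0366, -0.001, 0], 0.0], [[0, 0, 0], [-0.0366, -0.001, 0], 0.0], [[0, 0, 0], [0, 0, 0.03], 0.0], [[0, 0, 0], [0, 0, 0], 0.0]])

```text
t: 15.85
tcp_pos: [0.4947, 0.1914, 0.0927]
orientation: [-2.129, -2.304, 0.012]
contact_force: [-1.9, -0.1, -2.0]
opening: 0.0003
```

```bash
python3 - <<'E'
from w import *
plan(.502,.197,.048,4.8)
shot('w9')
E
```

```text
t 15.85 tcp [0.4947 0.1914 0.0927] jaw yaw 4.5 tilt 0.53 open 0.0003 F [-1.9 -0.1 -2. ] q6 0.16
rz -0.27 shift after turn (mm) [ 5.   8.2 44.6] before turn [ 5.   8.1 44.6]
```

View pics/w9.png

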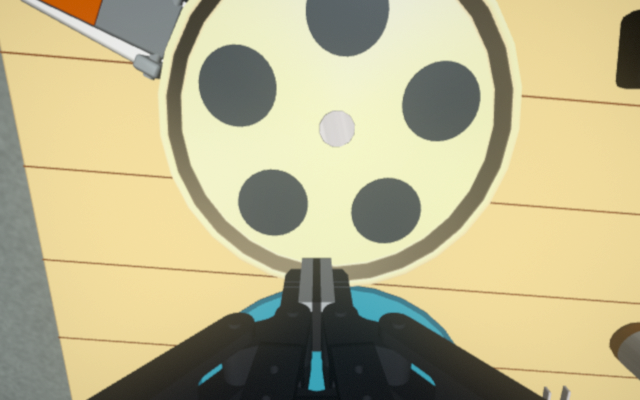

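The hub is at (337,129), and the closed fingertips at (316,262) are just inside the leading wall.

```bash
python3 - <<'E'
from w import *
z=np.load('pics/w9_P.npz');C=cam('wrist',(z['R'],z['p']))
print(atz(C,337,129,.045)); 
E
```

```text
[0.50052726 0.25344778 0.045     ]
```

Emit:
drive_tool(increments=[[[0, 0, 0], [0.005, 0.007, 0], 0.0], [[0, 0, 0], [0, 0, 0.02], 0.0], [[0, 0, 0], [0, 0, 0.015], 0.0], [[0, 0, 0], [0, 0, 0.007], 0.0], [[0, 0, 0], [0, 0, 0], 0.0], [[0, 0, 0], [0, 0, 0], 0.0]])

```text
t: 16.4
tcp_pos: [0.5054, 0.201, 0.0557]
orientation: [2.126, 2.312, 0.0]
contact_force: [0.5, -0.8, -0.2]
opening: 0.0002
```

```bash
python3 - <<'E'
from w import *
plan(.502,.197,.048,4.8)
E
```

```text
t 16.40 tcp [0.5054 0.201  0.0557] jaw yaw 4.8 tilt 0.01 open 0.0002 F [ 0.5 -0.8 -0.2] q6 0.17
rz -0.00 shift after turn (mm) [-3.7 -3.7  7.7] before turn [-3.7 -3.7  7.7]
```

Emit:
drive_tool(increments=[[[0, 0, 0], [0, -0.001, 0.005], 0.0], [[0, 0, 0], [0, 0, 0.003], 0.0], [[0, 0, 0], [-0.008, 0, 0], 0.0], [[0, 0, 0], [-0.008, 0, 0], 0.0], [[0, 0, 0], [-0.008, 0, 0], 0.0], [[0, 0, 0], [-0.008, 0, 0], 0.0], [[0, 0, 0], [-0.008, 0, 0], 0.0], [[0, 0, 0], [-0.008, 0, 0], 0.0], [[0, 0, 0], [-0.008, 0, 0], 0.0], [[0, 0, 0], [-0.008, 0, 0], 0.0], [[0, 0, 0], [-0.008, 0, 0], 0.0], [[0, 0, 0], [-0.008, 0, 0], 0.0]])

```text
t: 17.4
tcp_pos: [0.5105, 0.1208, 0.0476]
orientation: [-2.129, -2.307, -0.004]
contact_force: [-1.0, 6.5, 0.1]
opening: -0.0001
```

```bash
python3 - <<'E'
from w import *
plan(.502,.197,.048,4.8)
shot('w10')
E
```

```text
t 17.40 tcp [0.5105 0.1208 0.0476] jaw yaw 4.6 tilt 0.21 open -0.0001 F [-1.   6.5  0.1] q6 0.01
rz -0.21 shift after turn (mm) [76.6 -2.1 -0.1] before turn [76.6 -2.3 -0.1]
```

View pics/w10.png

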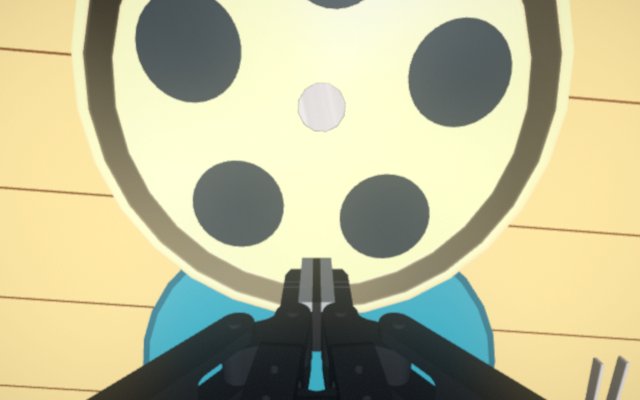

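The rim follows the finger at about 6.5 N. The hub is now at (321,107).

```bash
python3 - <<'E'
from w import *
z=np.load('pics/w10_P.npz');C=cam('wrist',(z['R'],z['p']))
h=atz(C,321.5,107,.045);print(h,h[:2]-z['p'][:2],np.linalg.norm(h[:2]-z['p'][:2])); print(z['R'].T@(np.r_[.5167,.0241,.045]-h))
E
```

```text
[0.50646942 0.19601201 0.045     ] [-0.00398666  0.07521015] 0.0753157336370918
[-0.17217824 -0.00355739 -0.00063357]
```

Emit:
drive_tool(increments=[[[0, 0, 0], [-0.01, 0, 0], 0.0], [[0, 0, 0], [-0.01, 0, 0], 0.0], [[0, 0, 0], [-0.01, 0, 0], 0.0], [[0, 0, 0], [-0.01, 0, 0], 0.0], [[0, 0, 0], [-0.01, 0, 0], 0.0], [[0, 0, 0], [-0.01, 0, 0], 0.0], [[0, 0, 0], [-0.01, 0, 0], 0.0], [[0, 0, 0], [-0.01, 0, 0], 0.0], [[0, 0, 0], [-0.01, 0, 0], 0.0], [[0, 0, 0], [-0.01, 0, 0], 0.0], [[0, 0, 0], [-0.01, 0, 0], 0.0], [[0, 0, 0], [-0.01, 0, 0], 0.0], [[0, 0, 0], [0, 0, 0], 0.0]])

```text
t: 18.53
tcp_pos: [0.5205, -0.0006, 0.0476]
orientation: [-2.13, -2.309, -0.0]
contact_force: [-0.4, 1.4, 0.0]
opening: -0.0
```

```bash
python3 - <<'E'
from w import *
plan(.502,.197,.048,4.8)
shot('w11')
p,d=bot.capture('top');cv2.imwrite('pics/top3.png',p)
crop(p,190,110,430,320,3,'c6.png',2)
E
```

```text
t 18.53 tcp [ 0.5205 -0.0006  0.0476] jaw yaw 4.6 tilt 0.02 open -0.0000 F [-0.4  1.4  0. ] q6 -0.22
rz -0.20 shift after turn (mm) [198.4  -1.9  -0.4] before turn [198.4  -2.6  -0.4]
```

View pics/c6.png

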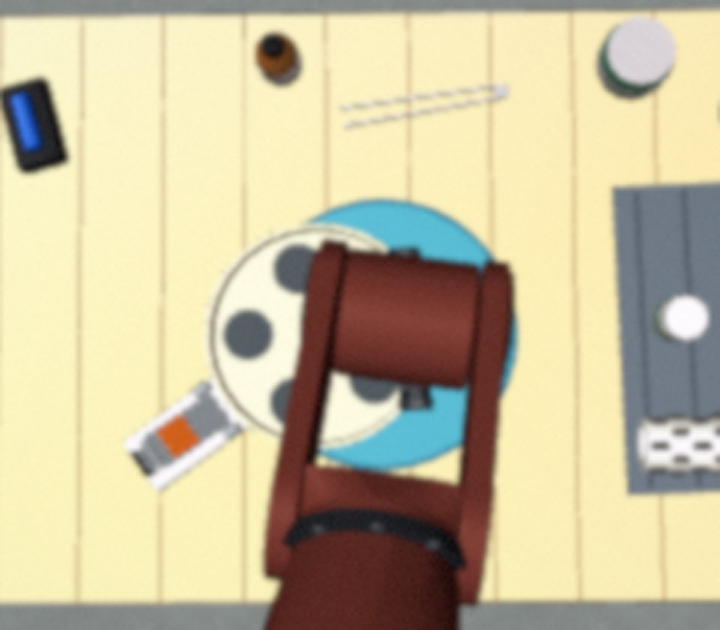

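View pics/w11.png

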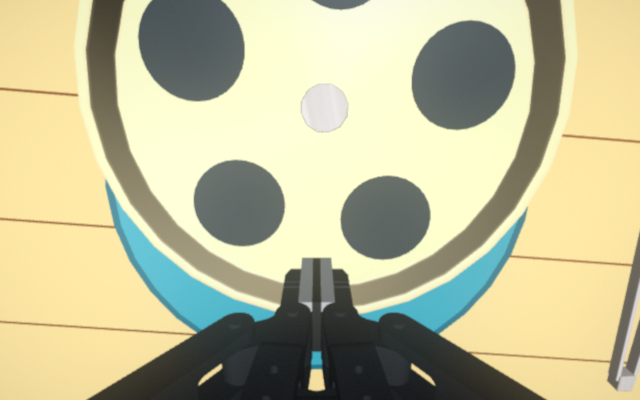

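The hub is at (324,108) with about 50 mm left to pull. The tail trails toward the lower left in the top crop, pad at (178,437), which is reachable.

Emit:
drive_tool(increments=[[[0, 0, 0], [-0.01, -0.0005, 0], 0.0], [[0, 0, 0], [-0.01, -0.0005, 0], 0.0], [[0, 0, 0], [-0.01, -0.0005, 0], 0.0], [[0, 0, 0], [-0.01, -0.0005, 0], 0.0], [[0, 0, 0], [-0.008, -0.0005, 0], 0.0], [[0, 0, 0], [0, 0, 0], 0.0], [[0, 0, 0], [0, 0, 0], 0.0]])

```text
t: 19.22
tcp_pos: [0.5219, -0.0475, 0.0474]
orientation: [2.128, 2.311, -0.0]
contact_force: [-0.3, 1.5, 0.4]
opening: -0.0002
```

```bash
python3 - <<'E'
from w import *
plan(.52,-.052,.048,4.8)
shot('w12')
E
```

```text
t 19.22 tcp [ 0.5219 -0.0475  0.0474] jaw yaw 4.7 tilt 0.01 open -0.0002 F [-0.3  1.5  0.4] q6 -0.31
rz -0.10 shift after turn (mm) [-4.3 -2.3 -0.6] before turn [-4.3 -2.3 -0.6]
```

View pics/w12.png

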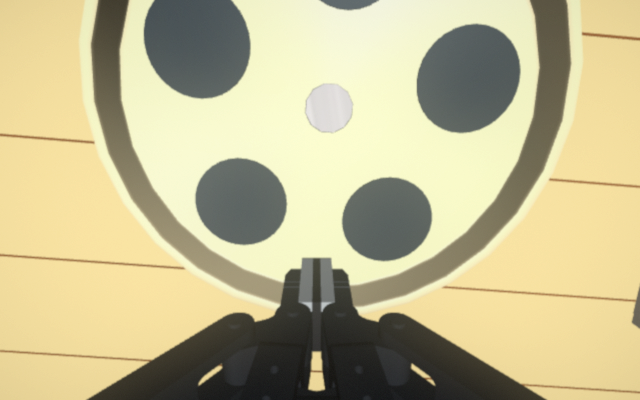

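```bash
python3 - <<'E'
from w import *
z=np.load('pics/w12_P.npz');C=cam('wrist',(z['R'],z['p']))
print(atz(C,329,107.5,.045))
E
```

```text
[0.52082527 0.02777886 0.045     ]
```

Emit:
drive_tool(increments=[[[0, 0, 0], [-0.004, 0, 0], 0.0], [[0, 0, 0], [0, 0, 0], 0.0], [[0, 0, 0], [0.01, 0, 0], 0.0], [[0, 0, 0], [0, 0, -0.03], 0.0], [[0, 0, 0], [0, 0, -0.04], 0.0], [[0, 0, 0], [0, 0, -0.04], 0.0], [[0, 0, 0], [-0.04, 0, -0.02], 0.0], [[0, 0, 0], [-0.04, 0, 0], 0.0], [[0, 0, 0], [-0.04, 0, 0], 0.0], [[0, 0, 0], [-0.04, 0, 0], 0.0], [[0, 0, 0], [-0.04, 0, 0], 0.0], [[0, 0, 0], [0, 0, 0], 0.0]])

```text
t: 20.27
tcp_pos: [0.5382, -0.2453, 0.1767]
orientation: [2.13, 2.301, -0.006]
contact_force: [-0.7, -0.4, 0.5]
opening: -0.0
```

```bash
python3 - <<'E'
from w import *
plan(.52,-.052,.048,4.8)
p,d=bot.capture('top');cv2.imwrite('pics/top4.png',p);np.save('pics/top4.npy',d)
crop(p,230,130,430,320,4,'c7.png',2)
E
```

```text
t 20.27 tcp [ 0.5382 -0.2453  0.1767] jaw yaw 4.4 tilt 0.41 open -0.0000 F [-0.7 -0.4  0.5] q6 -0.62
rz -0.36 shift after turn (mm) [195.   -2.2 127.3] before turn [195.   -3.4 127.3]
```

View pics/c7.png

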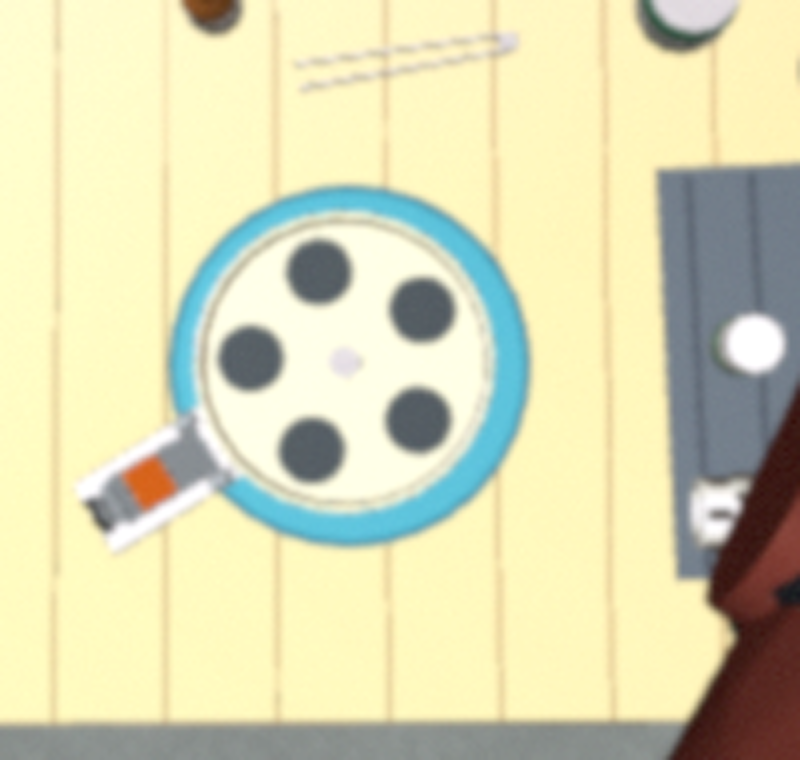

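In the crop the rim circle is centred at about (345,361), the disc at (350,366), and the orange pad at (150,481).

```bash
python3 - <<'E'
from w import *
C=cam('top')
T=atz(C,316.25,220.25,.058);D=atz(C,317.4,221.5,.012);L=atz(C,267.5,250.25,.059)
print(T,D,(T-D)[:2],np.linalg.norm((T-D)[:2]),L,L-T,np.linalg.norm((L-T)[:2]))
e=atz(C,230+97/4,130+519/4,.026)  # tail end mid
print(e,np.linalg.norm((e-T)[:2]),np.degrees(np.arctan2(*(e-T)[1::-1])),np.degrees(np.arctan2(*(L-T)[1::-1])))
E
```

```text
[0.51831041 0.02540725 0.058     ] [0.51619827 0.02380611 0.012     ] [0.00211214 0.00160114] 0.0026504324018576265 [0.44622723 0.14392714 0.059     ] [-0.07208317  0.11851988  0.001     ] 0.13871894991850706
[0.42131649 0.18159314 0.026     ] 0.18385280329008033 121.84093703519487 121.30774833169625
```

The tray is centred to 3 mm. The tail points at 121.6° and the pad is 139 mm out, as expected. Next is the lever press: closed fingers, narrow side along the tail.

```bash
python3 - <<'E'
from w import *
plan(.4431,.1473,.1,31.6)
E
```

```text
t 20.32 tcp [ 0.5378 -0.2418  0.1762] jaw yaw 4.5 tilt 0.16 open -0.0000 F [-0.   0.3  0.2] q6 -0.62
rz -27.14 shift after turn (mm) [381.2 123.3  75.1] before turn [395.5 -64.2  75.1]
```

Emit:
drive_tool(increments=[[[0, 0, 0], [0.0395, -0.0064, 0], 0.0], [[0, 0, 0], [0.0395, -0.0064, 0], 0.0], [[0, 0, 0], [0.0395, -0.0064, 0], 0.0], [[0, 0, 0], [0.0395, -0.0064, 0], 0.0], [[0, 0, 0], [0.0395, -0.0064, 0], 0.0], [[0, 0, 0], [0.0395, -0.0064, 0], 0.0], [[0, 0, 0], [0.0395, -0.0064, 0], 0.0], [[0, 0, 0], [0.0395, -0.0064, 0], 0.0], [[0, 0, 0], [0.0395, -0.0064, 0], 0.0], [[0, 0, 0], [0.0395, -0.0064, 0], 0.0], [[0, 0, -7], [0, 0, 0], 0.0], [[0, 0, -7], [0, 0, 0], 0.0], [[0, 0, -7], [0, 0, 0], 0.0], [[0, 0, -6], [0, 0, 0], 0.0], [[0, 0, 0], [0, 0, 0.035], 0.0], [[0, 0, 0], [0, 0, 0.035], 0.0], [[0, 0, 0], [0, 0, 0], 0.0], [[0, 0, 0], [0, 0, 0], 0.0]])

```text
t: 21.82
tcp_pos: [0.4382, 0.1506, 0.1039]
orientation: [-1.526, -2.741, 0.007]
contact_force: [-0.3, 0.4, 1.1]
opening: -0.0004
```

```bash
python3 - <<'E'
from w import *
plan(.4431,.1473,.07,31.6)
shot('w13')
E
```

```text
t 21.82 tcp [0.4382 0.1506 0.1039] jaw yaw 31.8 tilt 0.38 open -0.0004 F [-0.3  0.4  1.1] q6 -0.38
rz 0.20 shift after turn (mm) [-5.4  2.7 33.9] before turn [-5.4  2.7 33.9]
```

View pics/w13.png

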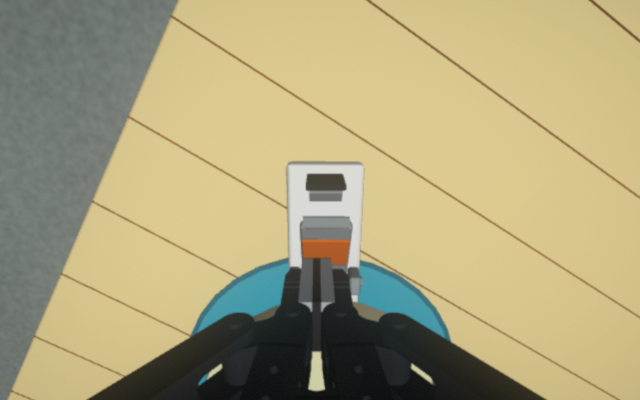

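The lever sits ahead of the fingers. The orange pad is at (326,252) and the catch at (325,185).

```bash
python3 - <<'E'
from w import *
z=np.load('pics/w13_P.npz');C=cam('wrist',(z['R'],z['p']))
R,p=z['R'],z['p']
for n,u,v,h in [('tailend',325.5,163,.026),('catch',325,182,.053),('padfar',326,240,.066),('bar',326,218,.067)]:
    X=atz(C,u,v,h);print(n,X.round(4),'from tray',np.linalg.norm(X[:2]-[.518,.0255]).round(4),'tool',(R.T@(X-p)).round(4))
plan(.4431,.1473,.07,31.6)
E
```

```text
tailend [0.4231 0.1843 0.026 ] from tray 0.185 tool [0.0364 0.0055 0.0779]
catch [0.4253 0.1792 0.053 ] from tray 0.1795 tool [0.031  0.0045 0.0509]
padfar [0.4421 0.1533 0.066 ] from tray 0.1487 tool [0.0002 0.005  0.0379]
bar [0.4346 0.1651 0.067 ] from tray 0.1626 tool [0.0141 0.0049 0.0369]
t 21.87 tcp [0.4406 0.1508 0.106 ] jaw yaw 31.8 tilt 0.09 open -0.0002 F [ 0.1 -0.5 -0.2] q6 -0.38
rz 0.18 shift after turn (mm) [-4.4  0.4 36. ] before turn [-4.4  0.4 36. ]
```

Emit:
drive_tool(increments=[[[0, 0, 0], [-0.004, 0.003, 0.02], 0.0], [[0, 0, 0], [0, 0, 0.018], 0.0], [[0, 0, 0], [0, 0, 0.008], 0.0], [[0, 0, 0], [0, 0, 0.006], 0.0], [[0, 0, 0], [0, 0, 0.006], 0.0], [[0, 0, 0], [0, 0, 0], 0.0]])

```text
t: 22.37
tcp_pos: [0.448, 0.1494, 0.0497]
orientation: [1.529, 2.742, 0.005]
contact_force: [-1.2, 1.4, 5.7]
opening: -0.0001
```

```bash
python3 - <<'E'
from w import *
plan(.4431,.1473,.038,31.6)
shot('w14')
E
```

```text
t 22.37 tcp [0.448  0.1494 0.0497] jaw yaw 31.7 tilt 0.22 open -0.0001 F [-1.2  1.4  5.7] q6 -0.38
rz 0.09 shift after turn (mm) [ 0.7 -5.3 11.7] before turn [ 0.7 -5.3 11.7]
```

View pics/w14.png

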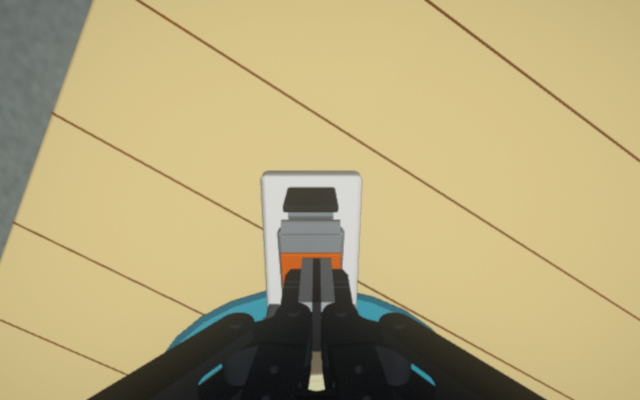

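The fingers sit on the pad, which is centred at about (312,262), and force is rising. I'll press on.

Emit:
drive_tool(increments=[[[0, 0, 0], [0, 0, 0.004], 0.0], [[0, 0, 0], [0, 0, 0.004], 0.0], [[0, 0, 0], [0, 0, 0.003], 0.0], [[0, 0, 0], [0, 0, 0.002], 0.0], [[0, 0, 0], [0, 0, 0], 0.0]])

```text
t: 22.83
tcp_pos: [0.4478, 0.1504, 0.0375]
orientation: [1.531, 2.742, 0.007]
contact_force: [-3.5, 5.1, 8.0]
opening: -0.0002
```

Emit:
drive_tool(increments=[[[0, 0, 0], [0, 0, 0.002], 0.0], [[0, 0, 0], [0, 0, 0.002], 0.0], [[0, 0, 0], [0, 0, 0], 0.0]])

```text
t: 23.08
tcp_pos: [0.4481, 0.1505, 0.0359]
orientation: [-1.531, -2.743, -0.005]
contact_force: [-9.3, 4.4, 22.5]
opening: 0.0003
```

```bash
python3 - <<'E'
from w import *
plan(.4431,.1473,.038,31.6)
shot('w15')
E
```

```text
t 23.08 tcp [0.4481 0.1505 0.0359] jaw yaw 31.7 tilt 0.19 open 0.0003 F [-9.3  4.4 22.5] q6 -0.38
rz 0.07 shift after turn (mm) [-0.2 -5.9 -2.1] before turn [-0.1 -5.9 -2.1]
```

View pics/w15.png

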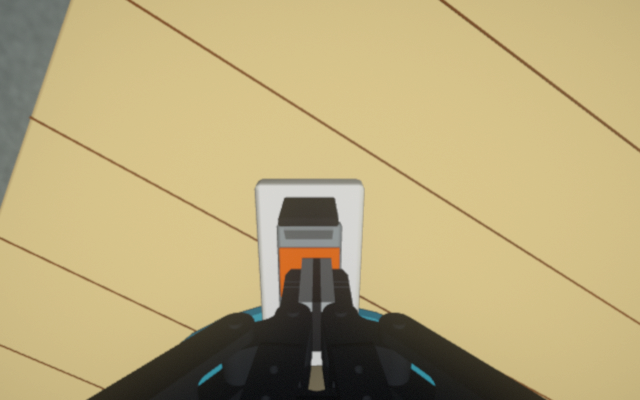

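At 22 N on the stop, the catch at (308,210) covers the crossbar. Now lift and check.

Emit:
drive_tool(increments=[[[0, 0, 0], [0, 0, -0.01], 0.0], [[0, 0, 0], [0, 0, -0.03], 0.0], [[0, 0, 0], [0, 0, -0.04], 0.0], [[0, 0, 0], [0, 0, -0.04], 0.0], [[0, 0, 0], [0, 0, -0.02], 0.0], [[0, 0, 0], [0, 0, 0], 0.0], [[0, 0, 0], [0, 0, 0], 0.0]])

```text
t: 23.72
tcp_pos: [0.448, 0.1488, 0.1739]
orientation: [1.527, 2.74, 0.006]
contact_force: [0.5, 0.3, 0.0]
opening: 0.0002
```

```bash
python3 - <<'E'
from w import *
shot('w16')
plan(.535,-.372,.19,0)
E
```

```text
t 23.77 tcp [0.4463 0.1485 0.1717] jaw yaw 31.7 tilt 0.10 open -0.0002 F [-0.4  1.2 -0.4] q6 -0.38
rz 31.72 shift after turn (mm) [-520.5   88.7  -18.1] before turn [-489.4 -198.2  -18.1]
```

View pics/w16.png

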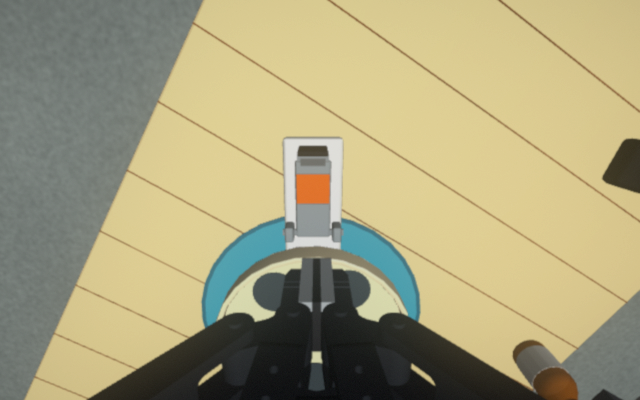

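The lever is held: the crossbar is under the black catch at (313,152), and the pad lies flat at (313,189). Now a fresh top picture for the vials and pads.

```bash
python3 - <<'E'
from w import *
z=np.load('pics/w16_P.npz');C=cam('wrist',(z['R'],z['p']));X=cloud(C,np.load('pics/w16.npy'))
print('pad z',X[180:198,305:321,2].mean())
p,d=bot.capture('top');cv2.imwrite('pics/top5.png',p);np.save('pics/top5.npy',d)
crop(p,250,150,390,300,5,'c8.png',2)
crop(p,390,150,510,290,4,'c9.png',2)
E
```

```text
pad z nan
```

View pics/c8.png

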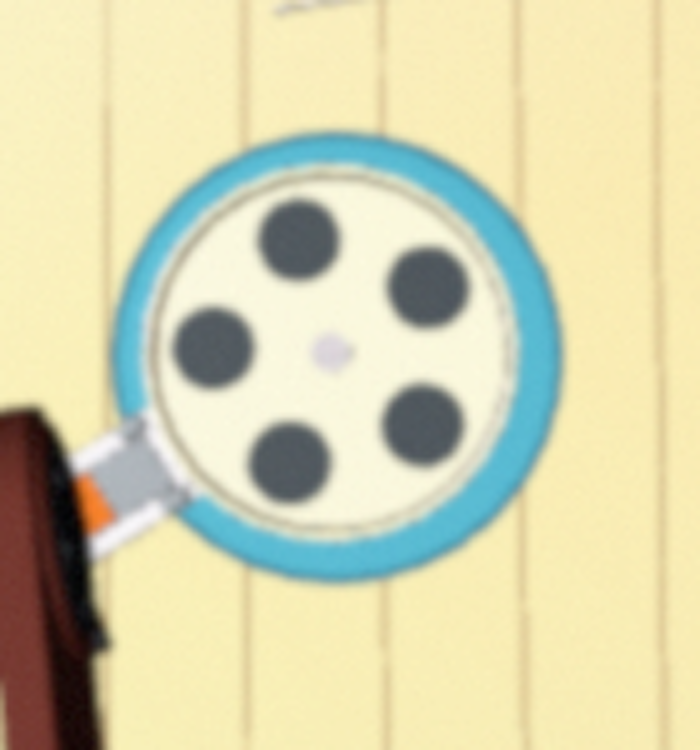

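View pics/c9.png

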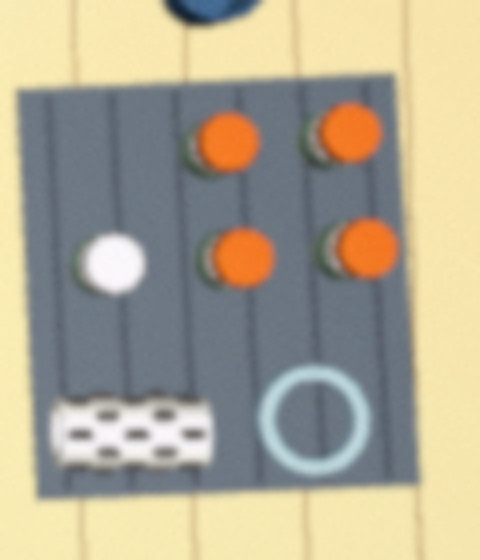

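Pads are at crop (300,239), (428,286), (423,425), (289,463) and (213,347), and the caps at crop (228,142), (351,132), (244,257) and (369,248). The hide and ring are in place on the mat.

```bash
python3 - <<'E'
from w import *
C=cam('top')
P=[atz(C,250+a/5,150+b/5,.040)[:2] for a,b in [(300,239),(428,286),(423,425),(289,463),(213,347)]]
P=np.array(P);c=P.mean(0);print('centre',c);print(P.round(4),np.linalg.norm(P-c,axis=1).round(4))
ang=np.degrees(np.arctan2(*(P-c).T[::-1]));print(ang)
print('disc',atz(C,250+337/5,150+357/5,.012))
V=np.array([atz(C,390+a/4,150+b/4,.073)[:2] for a,b in [(228,142),(351,132),(244,257),(369,248),(114,264)]]);print(V.round(4))
plan(*V[3],.16,0)
E
```

```text
centre [0.51844397 0.02626062]
[[ 0.5745  0.0412]
 [ 0.5507 -0.0221]
 [ 0.4821 -0.0192]
 [ 0.4637  0.047 ]
 [ 0.5212  0.0844]] [0.058  0.0582 0.0582 0.0585 0.0582]
[  14.90094707  -56.26976173 -128.63998469  159.23091138   87.32986563]
disc [0.51645164 0.02380494 0.012     ]
[[ 0.5995 -0.289 ]
 [ 0.605  -0.3625]
 [ 0.5305 -0.2971]
 [ 0.5355 -0.3715]
 [ 0.5268 -0.2196]]
t 23.82 tcp [0.4453 0.1483 0.1703] jaw yaw 31.7 tilt 0.08 open 0.0001 F [-1.  -0.3 -0.5] q6 -0.38
rz 31.71 shift after turn (mm) [-519.8   90.2   10.4] before turn [-489.6 -196.6   10.4]
```

Emit:
drive_tool(increments=[[[0, 0, 7], [0, 0, 0], 0.056], [[0, 0, 7], [0, 0, 0], 0.056], [[0, 0, 7], [0, 0, 0], 0.056], [[0, 0, 7], [0, 0, 0], 0.056], [[0, 0, 3.7], [0, 0, 0], 0.056], [[0, 0, 0], [-0.04, 0.0069, 0], 0.056], [[0, 0, 0], [-0.04, 0.0069, 0], 0.056], [[0, 0, 0], [-0.04, 0.0069, 0], 0.056], [[0, 0, 0], [-0.04, 0.0069, 0], 0.056], [[0, 0, 0], [-0.04, 0.0069, 0], 0.056], [[0, 0, 0], [-0.04, 0.0069, 0], 0.056], [[0, 0, 0], [-0.04, 0.0069, 0], 0.056], [[0, 0, 0], [-0.04, 0.0069, 0], 0.056], [[0, 0, 0], [-0.04, 0.0069, 0], 0.056], [[0, 0, 0], [-0.04, 0.0069, 0], 0.056], [[0, 0, 0], [-0.04, 0.0069, 0], 0.056], [[0, 0, 0], [-0.04, 0.0069, 0], 0.056], [[0, 0, 0], [-0.04, 0.0069, 0], 0.056], [[0, 0, 0], [0, 0, 0], 0.056]])

```text
t: 25.4
tcp_pos: [0.5349, -0.3781, 0.1678]
orientation: [-2.227, -2.216, 0.005]
contact_force: [0.5, 0.1, -0.6]
opening: 0.0557
```

```bash
python3 - <<'E'
from w import *
shot('w17')
plan(.5355,-.3715,.038,0)
E
```

```text
t 25.45 tcp [ 0.5345 -0.3745  0.1675] jaw yaw -0.2 tilt 0.23 open 0.0559 F [ 0.1  0.4 -0.9] q6 -0.71
rz -0.24 shift after turn (mm) [  2.7   1.5 129.5] before turn [  2.7   1.5 129.5]
```

View pics/w17.png

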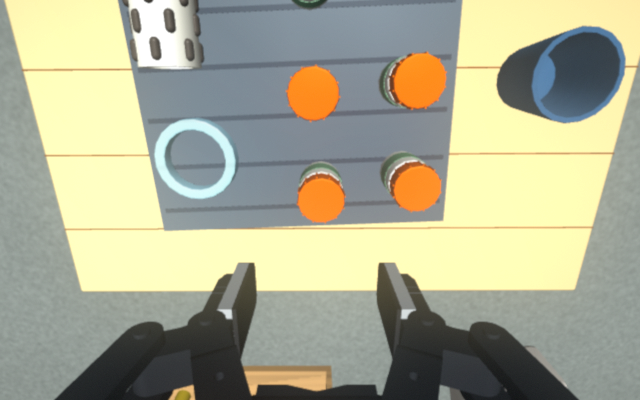

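The target cap is at (321,199), nearly centred between the jaws (midline about 317). Checking its coordinates against the top view.

```bash
python3 - <<'E'
from w import *
z=np.load('pics/w17_P.npz');C=cam('wrist',(z['R'],z['p']))
print([atz(C,u,v,.073).round(4) for u,v in [(321,199),(416,187),(313,93),(419,81)]])
E
```

```text
[array([ 0.5381, -0.3721,  0.073 ]), array([ 0.606 , -0.3634,  0.073 ]), array([ 0.5329, -0.2991,  0.073 ]), array([ 0.6015, -0.2921,  0.073 ])]
```

Emit:
drive_tool(increments=[[[0, 0, 0], [0.003, 0.001, 0.03], 0.056], [[0, 0, 0], [0, 0, 0.035], 0.056], [[0, 0, 0], [0, 0, 0.03], 0.056], [[0, 0, 0], [0, 0, 0.02], 0.056], [[0, 0, 0], [0, 0, 0], 0.056], [[0, 0, 0], [0, 0, 0], 0.056]])

```text
t: 25.95
tcp_pos: [0.5348, -0.3656, 0.0527]
orientation: [-2.215, -2.217, 0.001]
contact_force: [0.0, -0.9, -0.0]
opening: 0.0565
```

```bash
python3 - <<'E'
from w import *
plan(.5355,-.3715,.038,0)
E
```

```text
t 25.95 tcp [ 0.5348 -0.3656  0.0527] jaw yaw 0.1 tilt 0.42 open 0.0565 F [ 0.  -0.9 -0. ] q6 -0.71
rz 0.06 shift after turn (mm) [-6.   0.8 14.7] before turn [-6.   0.8 14.7]
```

Emit:
drive_tool(increments=[[[0, 0, 0], [0, 0, 0.014], 0.056], [[0, 0, 0], [0, 0, 0], 0.056], [[0, 0, 0], [0, 0, 0], 0.056], [[0, 0, 0], [0, 0, 0], 0.056]])

```text
t: 26.28
tcp_pos: [0.5376, -0.3689, 0.0431]
orientation: [2.22, 2.22, 0.0]
contact_force: [0.1, 0.1, 0.5]
opening: 0.0563
```

```bash
python3 - <<'E'
from w import *
plan(.536,-.3718,.038,0)
shot('w18')
plan(.536,-.3718,.038,0)
E
```

```text
t 26.28 tcp [ 0.5376 -0.3689  0.0431] jaw yaw 0.0 tilt 0.11 open 0.0563 F [0.1 0.1 0.5] q6 -0.71
rz 0.02 shift after turn (mm) [-2.8 -1.6  5.1] before turn [-2.8 -1.6  5.1]
t 26.33 tcp [ 0.5377 -0.3691  0.0433] jaw yaw 0.0 tilt 0.13 open 0.0560 F [-0.2 -0.   0.7] q6 -0.71
rz 0.01 shift after turn (mm) [-2.7 -1.7  5.3] before turn [-2.7 -1.7  5.3]
```

View pics/w18.png

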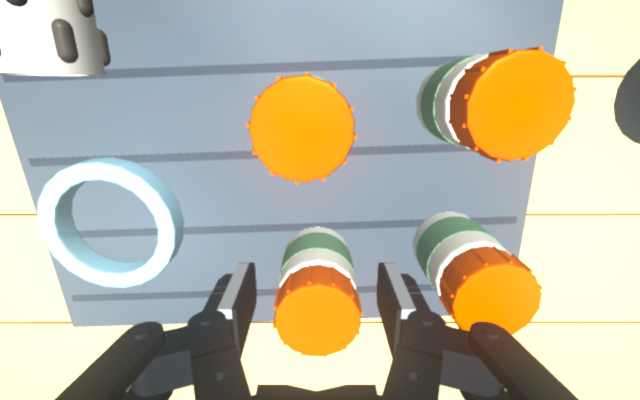

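The vial sits between the jaws at (317,310). Close and lift.

Emit:
drive_tool(increments=[[[0, 0, 0], [-0.002, 0, 0.004], 0.056], [[0, 0, 0], [0, 0, 0], 0.056], [[0, 0, 0], [0, 0, 0], 0.03], [[0, 0, 0], [0, 0, 0], 0.03], [[0, 0, 0], [0, 0, 0], 0.03], [[0, 0, 0], [0, 0, 0], 0.03]], force=25)

```text
t: 26.83
tcp_pos: [0.537, -0.3707, 0.0382]
orientation: [2.221, 2.221, 0.0]
contact_force: [0.0, -0.7, 0.6]
opening: 0.0353
```

```bash
python3 - <<'E'
from w import *
plan(.5212,.0844,.16,0)
E
```

```text
t 26.83 tcp [ 0.537  -0.3707  0.0382] jaw yaw 0.0 tilt 0.03 open 0.0353 F [ 0.  -0.7  0.6] q6 -0.71
rz 0.01 shift after turn (mm) [ 455.   -15.8 -122. ] before turn [ 455.   -15.7 -122. ]
```

Emit:
drive_tool(increments=[[[0, 0, 0], [0, 0, -0.02], 0.03], [[0, 0, 0], [0, 0, -0.04], 0.03], [[0, 0, 0], [0, 0, -0.04], 0.03], [[0, 0, 0], [0.02, 0, -0.01], 0.03], [[0, 0, 0], [0.039, -0.0014, 0], 0.03], [[0, 0, 0], [0.039, -0.0014, 0], 0.03], [[0, 0, 0], [0.039, -0.0014, 0], 0.03], [[0, 0, 0], [0.039, -0.0014, 0], 0.03], [[0, 0, 0], [0.039, -0.0014, 0], 0.03], [[0, 0, 0], [0.039, -0.0014, 0], 0.03], [[0, 0, 0], [0.039, -0.0014, 0], 0.03], [[0, 0, 0], [0.039, -0.0014, 0], 0.03], [[0, 0, 0], [0.039, -0.0014, 0], 0.03], [[0, 0, 0], [0.039, -0.0014, 0], 0.03], [[0, 0, 0], [0.039, -0.0014, 0], 0.03], [[0, 0, 0], [0.006, 0, 0], 0.03], [[0, 0, 0], [0, 0, 0], 0.03], [[0, 0, 0], [0, 0, 0], 0.03], [[0, 0, 0], [0, 0, 0], 0.03]])

```text
t: 28.42
tcp_pos: [0.5215, 0.0833, 0.1479]
orientation: [2.222, 2.22, -0.001]
contact_force: [0.2, -0.0, -0.2]
opening: 0.0356
```

```bash
python3 - <<'E'
from w import *
plan(.5212,.0844,.064,0)
E
```

```text
t 28.42 tcp [0.5215 0.0833 0.1479] jaw yaw -0.0 tilt 0.04 open 0.0356 F [ 0.2 -0.  -0.2] q6 0.03
rz -0.04 shift after turn (mm) [ 1.1 -0.3 83.9] before turn [ 1.1 -0.3 83.9]
```

Emit:
drive_tool(increments=[[[0, 0, 0], [0.001, 0, 0.03], 0.03], [[0, 0, 0], [0, 0, 0.03], 0.03], [[0, 0, 0], [0, 0, 0.016], 0.03], [[0, 0, 0], [0, 0, 0.004], 0.03], [[0, 0, 0], [0, 0, 0], 0.03], [[0, 0, 0], [0, 0, 0], 0.03], [[0, 0, 0], [0, 0, 0], 0.03]])

```text
t: 29.0
tcp_pos: [0.5232, 0.0849, 0.0697]
orientation: [2.221, 2.219, 0.004]
contact_force: [0.0, 0.7, -0.1]
opening: 0.036
```

```bash
python3 - <<'E'
from w import *
plan(.5212,.0844,.064,0)
shot('w19')
E
```

```text
t 29.00 tcp [0.5232 0.0849 0.0697] jaw yaw -0.1 tilt 0.19 open 0.0360 F [ 0.   0.7 -0.1] q6 0.03
rz -0.05 shift after turn (mm) [-0.5 -2.   5.6] before turn [-0.5 -2.   5.6]
```

View pics/w19.png

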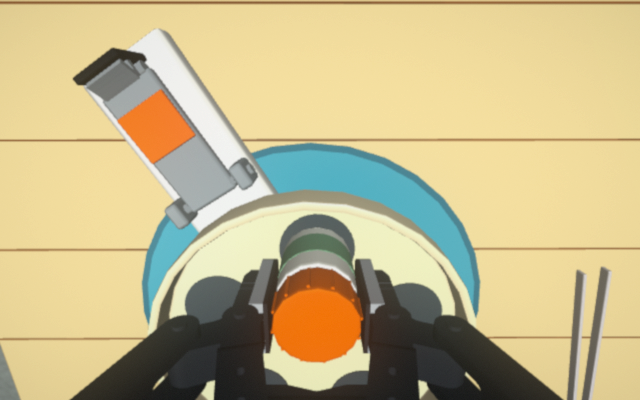

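The lever looks offset from the tail here. I'll verify its height by triangulating before going on.

```bash
python3 - <<'E'
from w import *
import itertools
rays=[]
for n,uv in [('w16',(313,189)),('w19',(157,126))]:
    z=np.load(f'pics/{n}_P.npz');C=cam('wrist',(z['R'],z['p']))
    for h in (.036,.059):
        X=atz(C,*uv,h);print(n,h,X.round(4),np.linalg.norm(X[:2]-[.5184,.0262]).round(4),np.degrees(np.arctan2(X[1]-.0262,X[0]-.5184)).round(1))
z=np.load('pics/w19_P.npz');C=cam('wrist',(z['R'],z['p']));X=cloud(C,np.load('pics/w19.npy'))
print(X[115:137,147:167,2].mean(), X[60:66,155:160,2].mean(),X[95:105,220:224,2])
t=[(156,29),(277,200)]
for u,v in t: print(atz(C,u,v,.026))
E
python3 -c "
import cv2;p=cv2.imread('pics/w19.png');cv2.imwrite('pics/c10.png',cv2.resize(p[20:240,60:300],None,fx=3,fy=2.7,interpolation=cv2.INTER_CUBIC))"
```

```text
w16 0.036 [0.4459 0.1484 0.036 ] 0.1421 120.7
w16 0.059 [0.4424 0.1542 0.059 ] 0.1489 120.7
w19 0.036 [0.4438 0.1495 0.036 ] 0.1441 121.2
w19 0.059 [0.4542 0.1519 0.059 ] 0.1412 117.0
nan 0.02460251818149134 [[0.01038195 0.01050063 0.01081265 0.0108813 ]
 [0.01057834 0.01001148 0.01155218 0.01111932]
 [0.01086159 0.01104332 0.01126284 0.01017734]
 [0.00946631 0.00959567 0.01090306 0.01135154]
 [0.0099545  0.01038828 0.00999631 0.01042307]
 [0.00942937 0.01023452 0.01095084 0.01036639]
 [0.00927326 0.01100687 0.01007964 0.01149708]
 [0.0103528  0.01031007 0.01006095 0.01027726]
 [0.01054322 0.01042595 0.01173244 0.01038675]
 [0.01045295 0.01037095        nan 0.01084629]]
[0.44586752 0.19448942 0.026     ]
[0.50106667 0.10722391 0.026     ]
```

View pics/c10.png

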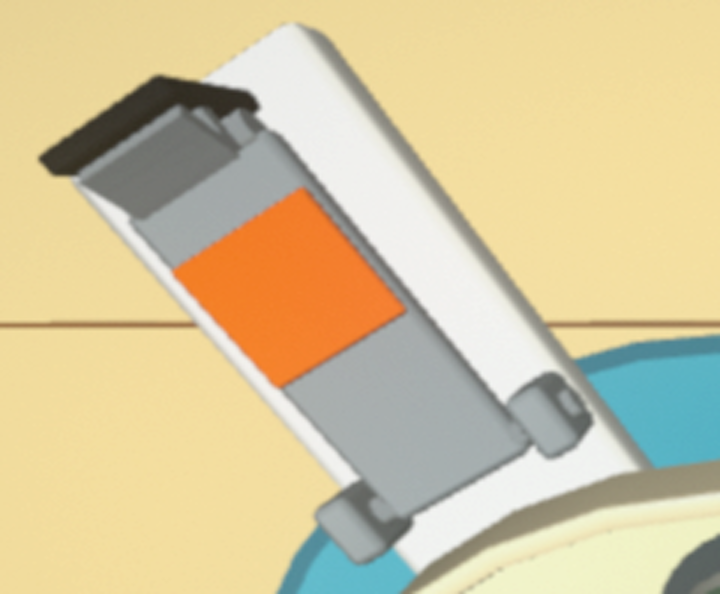

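Both views meet at z ≈ 0.036 and 143 mm out, so the lever is down, with the crossbar under the catch. Placing the vial.

Emit:
drive_tool(increments=[[[0, 0, 0], [0, -0.0015, 0.005], 0.03], [[0, 0, 0], [0, 0, 0.001], 0.03], [[0, 0, 0], [0, 0, 0], 0.03], [[0, 0, 0], [0, 0, 0], 0.03]])

```text
t: 29.38
tcp_pos: [0.5209, 0.0855, 0.063]
orientation: [2.22, 2.221, 0.002]
contact_force: [-0.0, -0.6, 4.0]
opening: 0.0353
```

Emit:
drive_tool(increments=[[[0, 0, 0], [0, 0, 0], 0.052], [[0, 0, 0], [0, 0, 0], 0.052], [[0, 0, 0], [0, 0, 0], 0.052], [[0, 0, 0], [0, 0, -0.02], 0.052], [[0, 0, 0], [0, 0, -0.04], 0.052], [[0, 0, 0], [0, 0, -0.04], 0.052], [[0, 0, 0], [0, 0, 0], 0.056], [[0, 0, 0], [0, 0, 0], 0.056]])

```text
t: 30.05
tcp_pos: [0.5226, 0.0857, 0.1654]
orientation: [2.218, 2.218, 0.008]
contact_force: [-0.6, -0.4, 0.2]
opening: 0.0559
```

```bash
python3 - <<'E'
from w import *
shot('w20')
plan(.5315,-.298,.16,0)
E
```

```text
t 30.10 tcp [0.5205 0.0856 0.1629] jaw yaw 0.0 tilt 0.12 open 0.0561 F [-0.4  0.2 -0.9] q6 0.03
rz 0.02 shift after turn (mm) [-383.6   11.     2.8] before turn [-383.6   10.9    2.8]
```

View pics/w20.png

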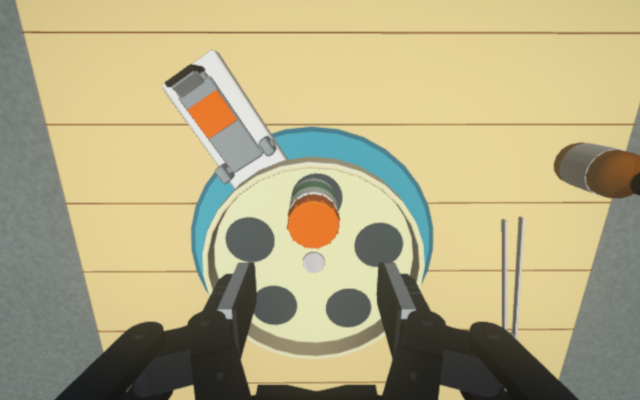

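The vial stands on its pad. Next vial.

Emit:
drive_tool(increments=[[[0, 0, 0], [-0.0385, 0.0012, 0], 0.056], [[0, 0, 0], [-0.0385, 0.0012, 0], 0.056], [[0, 0, 0], [-0.0385, 0.0012, 0], 0.056], [[0, 0, 0], [-0.0385, 0.0012, 0], 0.056], [[0, 0, 0], [-0.0385, 0.0012, 0], 0.056], [[0, 0, 0], [-0.0385, 0.0012, 0], 0.056], [[0, 0, 0], [-0.0385, 0.0012, 0], 0.056], [[0, 0, 0], [-0.0385, 0.0012, 0], 0.056], [[0, 0, 0], [-0.0385, 0.0012, 0], 0.056], [[0, 0, 0], [-0.0385, 0.0012, 0], 0.056], [[0, 0, 0], [0, 0, 0], 0.056], [[0, 0, 0], [0, 0, 0], 0.056], [[0, 0, 0], [0, 0, 0], 0.056]])

```text
t: 31.18
tcp_pos: [0.5306, -0.2983, 0.1594]
orientation: [-2.219, -2.217, 0.0]
contact_force: [0.3, 0.2, -1.0]
opening: 0.0561
```

```bash
python3 - <<'E'
from w import *
shot('w21')
plan(.532,-.298,.05,0)
E
```

```text
t 31.23 tcp [ 0.5309 -0.2977  0.1598] jaw yaw 0.0 tilt 0.25 open 0.0565 F [-0.5  0.5 -1.6] q6 -0.63
rz 0.04 shift after turn (mm) [ -0.6   1.5 109.8] before turn [ -0.6   1.5 109.8]
```

View pics/w21.png

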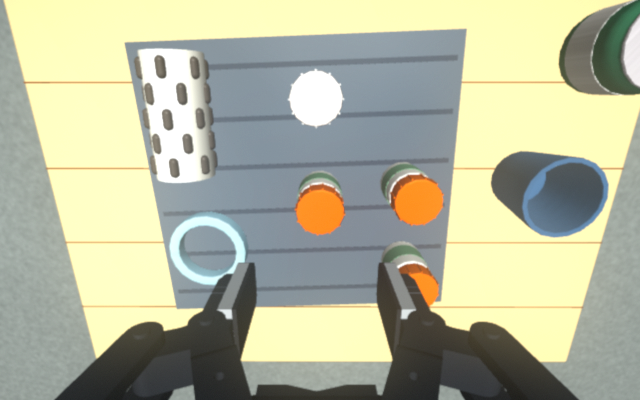

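The vial is at (320,210), where expected. The jar is at (316,98), clear of the fingers.

Emit:
drive_tool(increments=[[[0, 0, 0], [0, 0.001, 0.03], 0.056], [[0, 0, 0], [0, 0, 0.033], 0.056], [[0, 0, 0], [0, 0, 0.033], 0.056], [[0, 0, 0], [0, 0, 0.018], 0.056], [[0, 0, 0], [0, 0, 0.006], 0.056], [[0, 0, 0], [0, 0, 0], 0.056], [[0, 0, 0], [0, 0, 0], 0.056], [[0, 0, 0], [0, 0, 0], 0.056]])

```text
t: 31.9
tcp_pos: [0.5347, -0.2999, 0.0441]
orientation: [2.218, 2.22, 0.001]
contact_force: [0.7, 0.2, 0.1]
opening: 0.0563
```

```bash
python3 - <<'E'
from w import *
plan(.532,-.298,.038,0)
E
```

```text
t 31.90 tcp [ 0.5347 -0.2999  0.0441] jaw yaw 0.1 tilt 0.21 open 0.0563 F [0.7 0.2 0.1] q6 -0.63
rz 0.06 shift after turn (mm) [ 1.9 -2.7  6.1] before turn [ 1.9 -2.7  6.1]
```

Emit:
drive_tool(increments=[[[0, 0, 0], [0.001, -0.001, 0.005], 0.056], [[0, 0, 0], [0, 0, 0], 0.056], [[0, 0, 0], [0, 0, 0], 0.03], [[0, 0, 0], [0, 0, 0], 0.03], [[0, 0, 0], [0, 0, 0], 0.03], [[0, 0, 0], [0, 0, 0], 0.03]])

```text
t: 32.4
tcp_pos: [0.5324, -0.2988, 0.0376]
orientation: [2.221, 2.221, 0.0]
contact_force: [-0.7, 0.2, 2.8]
opening: 0.0354
```

```bash
python3 - <<'E'
from w import *
plan(.4637,.047,.148,0)
E
```

```text
t 32.40 tcp [ 0.5324 -0.2988  0.0376] jaw yaw 0.0 tilt 0.05 open 0.0354 F [-0.7  0.2  2.8] q6 -0.63
rz 0.00 shift after turn (mm) [ 345.8  -68.6 -110.6] before turn [ 345.8  -68.6 -110.6]
```

Emit:
drive_tool(increments=[[[0, 0, 0], [0, 0, -0.02], 0.03], [[0, 0, 0], [0, 0, -0.04], 0.03], [[0, 0, 0], [0, 0, -0.04], 0.03], [[0, 0, 0], [0, 0, -0.012], 0.03], [[0, 0, 0], [0.0384, -0.0076, 0], 0.03], [[0, 0, 0], [0.0384, -0.0076, 0], 0.03], [[0, 0, 0], [0.0384, -0.0076, 0], 0.03], [[0, 0, 0], [0.0384, -0.0076, 0], 0.03], [[0, 0, 0], [0.0384, -0.0076, 0], 0.03], [[0, 0, 0], [0.0384, -0.0076, 0], 0.03], [[0, 0, 0], [0.0384, -0.0076, 0], 0.03], [[0, 0, 0], [0.0384, -0.0076, 0], 0.03], [[0, 0, 0], [0.0384, -0.0076, 0], 0.03], [[0, 0, 0], [0, 0, 0], 0.03], [[0, 0, 0], [0, 0, 0], 0.03], [[0, 0, 0], [0, 0, 0], 0.03]])

```text
t: 33.73
tcp_pos: [0.4635, 0.047, 0.1488]
orientation: [2.22, 2.222, -0.001]
contact_force: [-0.5, -0.2, 0.2]
opening: 0.0355
```

```bash
python3 - <<'E'
from w import *
plan(.4637,.047,.063,0)
E
```

```text
t 33.73 tcp [0.4635 0.047  0.1488] jaw yaw 0.1 tilt 0.04 open 0.0355 F [-0.5 -0.2  0.2] q6 -0.05
rz 0.07 shift after turn (mm) [ 0.1  0.2 85.8] before turn [ 0.1  0.2 85.8]
```

Emit:
drive_tool(increments=[[[0, 0, 0], [0, 0, 0.03], 0.03], [[0, 0, 0], [0, 0, 0.03], 0.03], [[0, 0, 0], [0, 0, 0.018], 0.03], [[0, 0, 0], [0, 0, 0.004], 0.03], [[0, 0, 0], [0, 0, 0], 0.03], [[0, 0, 0], [0, 0, 0], 0.03], [[0, 0, 0], [0, 0, 0], 0.03]])

```text
t: 34.32
tcp_pos: [0.4654, 0.0464, 0.0686]
orientation: [2.221, 2.219, 0.003]
contact_force: [1.2, -0.3, -0.7]
opening: 0.0356
```

```bash
python3 - <<'E'
from w import *
plan(.4637,.047,.063,0)
E
```

```text
t 34.32 tcp [0.4654 0.0464 0.0686] jaw yaw -0.1 tilt 0.19 open 0.0356 F [ 1.2 -0.3 -0.7] q6 -0.05
rz -0.06 shift after turn (mm) [ 0.6 -1.7  5.6] before turn [ 0.6 -1.7  5.6]
```

Emit:
drive_tool(increments=[[[0, 0, 0], [0, -0.0015, 0.005], 0.03], [[0, 0, 0], [0, 0, 0.001], 0.03], [[0, 0, 0], [0, 0, 0], 0.03], [[0, 0, 0], [0, 0, 0], 0.03], [[0, 0, 0], [0, 0, 0], 0.052], [[0, 0, 0], [0, 0, 0], 0.052], [[0, 0, 0], [0, 0, 0], 0.052], [[0, 0, 0], [0, 0, -0.02], 0.052], [[0, 0, 0], [0, 0, -0.04], 0.052], [[0, 0, 0], [0, 0, -0.04], 0.052], [[0, 0, 0], [0, 0, 0], 0.056], [[0, 0, 0], [0, 0, 0], 0.056]])

```text
t: 35.32
tcp_pos: [0.4644, 0.0471, 0.1639]
orientation: [2.218, 2.218, 0.007]
contact_force: [-1.2, 1.1, -0.5]
opening: 0.0558
```

```bash
python3 - <<'E'
from w import *
shot('w22')
plan(.606,-.363,.16,0)
E
```

```text
t 35.37 tcp [0.4625 0.0471 0.1616] jaw yaw 0.0 tilt 0.10 open 0.0557 F [ 0.8 -0.1 -0.3] q6 -0.05
rz 0.02 shift after turn (mm) [-410.1  143.5    1.8] before turn [-410.2  143.4    1.8]
```

View pics/w22.png

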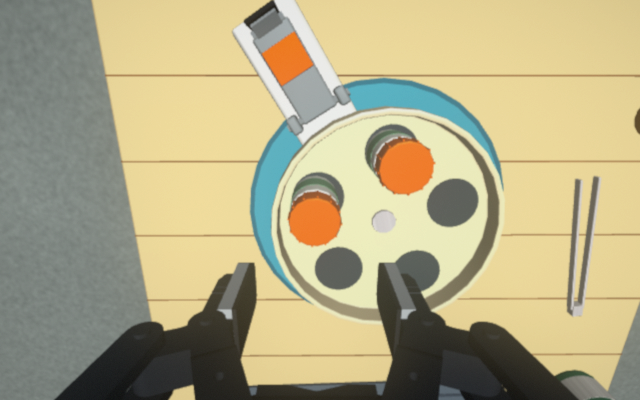

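Two vials are standing, caps at (315,219) and (405,166). Next is the one at (0.606, -0.363).

Emit:
drive_tool(increments=[[[0, 0, 0], [-0.0373, 0.013, 0], 0.056], [[0, 0, 0], [-0.0373, 0.013, 0], 0.056], [[0, 0, 0], [-0.0373, 0.013, 0], 0.056], [[0, 0, 0], [-0.0373, 0.013, 0], 0.056], [[0, 0, 0], [-0.0373, 0.013, 0], 0.056], [[0, 0, 0], [-0.0373, 0.013, 0], 0.056], [[0, 0, 0], [-0.0373, 0.013, 0], 0.056], [[0, 0, 0], [-0.0373, 0.013, 0], 0.056], [[0, 0, 0], [-0.0373, 0.013, 0], 0.056], [[0, 0, 0], [-0.0373, 0.013, 0], 0.056], [[0, 0, 0], [-0.0373, 0.013, 0], 0.056], [[0, 0, 0], [0, 0, 0], 0.056], [[0, 0, 0], [0, 0, 0], 0.056], [[0, 0, 0], [0, 0, 0], 0.056]])

```text
t: 36.53
tcp_pos: [0.6035, -0.3618, 0.1576]
orientation: [-2.218, -2.217, 0.0]
contact_force: [-1.1, 0.3, -1.0]
opening: 0.0564
```

```bash
python3 - <<'E'
from w import *
shot('w23')
plan(.606,-.363,.038,0)
E
```

```text
t 36.58 tcp [ 0.6038 -0.3613  0.1585] jaw yaw 0.0 tilt 0.27 open 0.0561 F [0.9 0.8 0.2] q6 -0.64
rz 0.04 shift after turn (mm) [ -2.1   2.6 120.5] before turn [ -2.1   2.6 120.5]
```

View pics/w23.png

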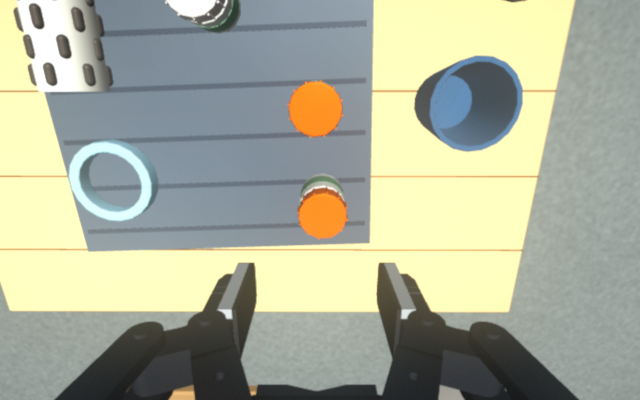

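The vial is at (323,214), in line with the jaws.

Emit:
drive_tool(increments=[[[0, 0, 0], [-0.001, 0.001, 0.03], 0.056], [[0, 0, 0], [0, 0, 0.033], 0.056], [[0, 0, 0], [0, 0, 0.033], 0.056], [[0, 0, 0], [0, 0, 0.018], 0.056], [[0, 0, 0], [0, 0, 0.006], 0.056], [[0, 0, 0], [0, 0, 0], 0.056], [[0, 0, 0], [0, 0, 0], 0.056], [[0, 0, 0], [0, 0, 0], 0.056]])

```text
t: 37.25
tcp_pos: [0.6078, -0.3647, 0.0437]
orientation: [2.217, 2.219, 0.001]
contact_force: [-0.8, -0.3, 0.5]
opening: 0.0558
```

```bash
python3 - <<'E'
from w import *
plan(.606,-.363,.038,0)
E
```

```text
t 37.25 tcp [ 0.6078 -0.3647  0.0437] jaw yaw 0.1 tilt 0.25 open 0.0558 F [-0.8 -0.3  0.5] q6 -0.64
rz 0.05 shift after turn (mm) [ 1.7 -1.8  5.7] before turn [ 1.7 -1.8  5.7]
```

Emit:
drive_tool(increments=[[[0, 0, 0], [0.001, 0, 0.005], 0.056], [[0, 0, 0], [0, 0, 0], 0.056], [[0, 0, 0], [0, 0, 0], 0.03], [[0, 0, 0], [0, 0, 0], 0.03], [[0, 0, 0], [0, 0, 0], 0.03], [[0, 0, 0], [0, 0, 0], 0.03]])

```text
t: 37.75
tcp_pos: [0.6065, -0.3636, 0.0367]
orientation: [2.221, 2.221, 0.0]
contact_force: [-0.2, 0.5, 2.8]
opening: 0.0358
```

```bash
python3 - <<'E'
from w import *
plan(.5745,.0412,.148,0)
E
```

```text
t 37.75 tcp [ 0.6065 -0.3636  0.0367] jaw yaw 0.0 tilt 0.06 open 0.0358 F [-0.2  0.5  2.8] q6 -0.64
rz 0.00 shift after turn (mm) [ 404.7  -31.9 -111.6] before turn [ 404.7  -31.9 -111.6]
```

Emit:
drive_tool(increments=[[[0, 0, 0], [0, 0, -0.02], 0.03], [[0, 0, 0], [0, 0, -0.04], 0.03], [[0, 0, 0], [0, 0, -0.04], 0.03], [[0, 0, 0], [0, 0, -0.012], 0.03], [[0, 0, 0], [0.0368, -0.0029, 0], 0.03], [[0, 0, 0], [0.0368, -0.0029, 0], 0.03], [[0, 0, 0], [0.0368, -0.0029, 0], 0.03], [[0, 0, 0], [0.0368, -0.0029, 0], 0.03], [[0, 0, 0], [0.0368, -0.0029, 0], 0.03], [[0, 0, 0], [0.0368, -0.0029, 0], 0.03], [[0, 0, 0], [0.0368, -0.0029, 0], 0.03], [[0, 0, 0], [0.0368, -0.0029, 0], 0.03], [[0, 0, 0], [0.0368, -0.0029, 0], 0.03], [[0, 0, 0], [0.0368, -0.0029, 0], 0.03], [[0, 0, 0], [0.0368, -0.0029, 0], 0.03], [[0, 0, 0], [0, 0, 0], 0.03], [[0, 0, 0], [0, 0, 0], 0.03], [[0, 0, 0], [0, 0, 0], 0.03]])

```text
t: 39.25
tcp_pos: [0.574, 0.0415, 0.1476]
orientation: [2.22, 2.222, -0.001]
contact_force: [0.6, -0.1, -0.4]
opening: 0.0351
```

```bash
python3 - <<'E'
from w import *
plan(.5745,.0412,.062,0)
E
```

```text
t 39.25 tcp [0.574  0.0415 0.1476] jaw yaw 0.1 tilt 0.04 open 0.0351 F [ 0.6 -0.1 -0.4] q6 -0.05
rz 0.06 shift after turn (mm) [-0.2  0.6 85.6] before turn [-0.2  0.6 85.6]
```

Emit:
drive_tool(increments=[[[0, 0, 0], [0, 0, 0.03], 0.03], [[0, 0, 0], [0, 0, 0.03], 0.03], [[0, 0, 0], [0, 0, 0.018], 0.03], [[0, 0, 0], [0, 0, 0.004], 0.03], [[0, 0, 0], [0, 0, 0], 0.03], [[0, 0, 0], [0, 0, 0], 0.03], [[0, 0, 0], [0, 0, 0], 0.03]])

```text
t: 39.83
tcp_pos: [0.576, 0.0409, 0.0678]
orientation: [2.22, 2.218, 0.004]
contact_force: [0.5, -0.3, -0.2]
opening: 0.0354
```

```bash
python3 - <<'E'
from w import *
plan(.5745,.0412,.062,0)
E
```

```text
t 39.83 tcp [0.576  0.0409 0.0678] jaw yaw -0.0 tilt 0.22 open 0.0354 F [ 0.5 -0.3 -0.2] q6 -0.05
rz -0.05 shift after turn (mm) [ 0.3 -1.6  5.7] before turn [ 0.3 -1.6  5.7]
```

Emit:
drive_tool(increments=[[[0, 0, 0], [0, -0.0015, 0.005], 0.03], [[0, 0, 0], [0, 0, 0.001], 0.03], [[0, 0, 0], [0, 0, 0], 0.03], [[0, 0, 0], [0, 0, 0], 0.03], [[0, 0, 0], [0, 0, 0], 0.052], [[0, 0, 0], [0, 0, 0], 0.052], [[0, 0, 0], [0, 0, 0], 0.052], [[0, 0, 0], [0, 0, -0.02], 0.052], [[0, 0, 0], [0, 0, -0.04], 0.052], [[0, 0, 0], [0, 0, -0.04], 0.052], [[0, 0, 0], [0, 0, 0], 0.056], [[0, 0, 0], [0, 0, 0], 0.056]])

```text
t: 40.83
tcp_pos: [0.5753, 0.0416, 0.1635]
orientation: [2.217, 2.218, 0.008]
contact_force: [-0.1, -0.2, -0.0]
opening: 0.0561
```

```bash
python3 - <<'E'
from w import *
shot('w24')
plan(.6005,-.2905,.16,0)
E
```

```text
t 40.88 tcp [0.5732 0.0417 0.1609] jaw yaw 0.0 tilt 0.12 open 0.0555 F [ 0.8  0.5 -0.5] q6 -0.05
rz 0.02 shift after turn (mm) [-332.2   27.3    1. ] before turn [-332.2   27.2    1. ]
```

View pics/w24.png

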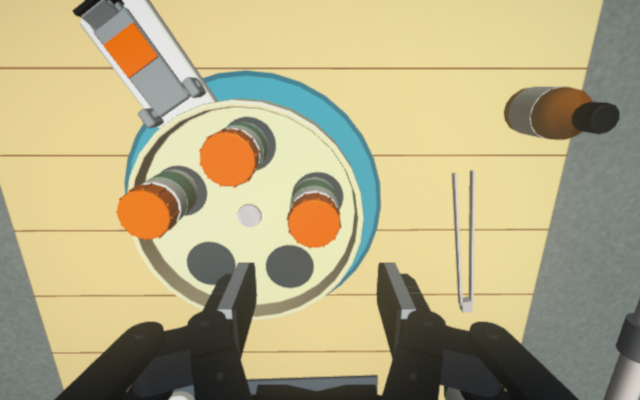

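Three vials stand on pads. Now the last one.

Emit:
drive_tool(increments=[[[0, 0, 0], [-0.0369, 0.003, 0], 0.056], [[0, 0, 0], [-0.0369, 0.003, 0], 0.056], [[0, 0, 0], [-0.0369, 0.003, 0], 0.056], [[0, 0, 0], [-0.0369, 0.003, 0], 0.056], [[0, 0, 0], [-0.0369, 0.003, 0], 0.056], [[0, 0, 0], [-0.0369, 0.003, 0], 0.056], [[0, 0, 0], [-0.0369, 0.003, 0], 0.056], [[0, 0, 0], [-0.0369, 0.003, 0], 0.056], [[0, 0, 0], [-0.0369, 0.003, 0], 0.056], [[0, 0, 0], [0, 0, 0], 0.056], [[0, 0, 0], [0, 0, 0], 0.056], [[0, 0, 0], [0, 0, 0], 0.056]])

```text
t: 41.88
tcp_pos: [0.5982, -0.2894, 0.1572]
orientation: [-2.218, -2.217, 0.001]
contact_force: [-0.6, 0.6, -0.9]
opening: 0.0559
```

```bash
python3 - <<'E'
from w import *
shot('w25')
plan(.6005,-.2905,.038,0)
E
```

```text
t 41.93 tcp [ 0.5986 -0.2888  0.1577] jaw yaw 0.0 tilt 0.25 open 0.0561 F [ 0.3  0.1 -0.7] q6 -0.56
rz 0.04 shift after turn (mm) [ -2.1   2.3 119.7] before turn [ -2.1   2.3 119.7]
```

View pics/w25.png

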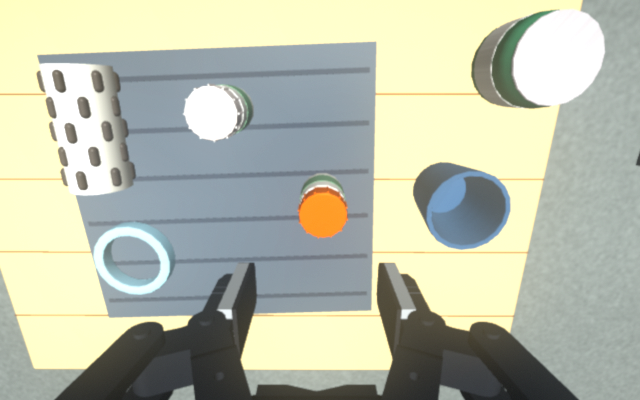

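The vial is at (323,212), in line. The cup at (468,205) is clear.

Emit:
drive_tool(increments=[[[0, 0, 0], [-0.001, 0.001, 0.03], 0.056], [[0, 0, 0], [0, 0, 0.033], 0.056], [[0, 0, 0], [0, 0, 0.033], 0.056], [[0, 0, 0], [0, 0, 0.018], 0.056], [[0, 0, 0], [0, 0, 0.006], 0.056], [[0, 0, 0], [0, 0, 0], 0.056], [[0, 0, 0], [0, 0, 0], 0.056], [[0, 0, 0], [0.001, 0, 0.005], 0.056], [[0, 0, 0], [0, 0, 0], 0.056], [[0, 0, 0], [0, 0, 0], 0.056]])

```text
t: 42.77
tcp_pos: [0.6016, -0.2908, 0.0364]
orientation: [2.219, 2.22, 0.001]
contact_force: [0.2, 0.2, -0.0]
opening: 0.0561
```

```bash
python3 - <<'E'
from w import *
plan(.6005,-.2905,.038,0)
E
```

```text
t 42.77 tcp [ 0.6016 -0.2908  0.0364] jaw yaw 0.0 tilt 0.13 open 0.0561 F [ 0.2  0.2 -0. ] q6 -0.56
rz 0.02 shift after turn (mm) [ 0.3 -1.1 -1.6] before turn [ 0.3 -1.1 -1.6]
```

Emit:
drive_tool(increments=[[[0, 0, 0], [0, 0, 0], 0.03], [[0, 0, 0], [0, 0, 0], 0.03], [[0, 0, 0], [0, 0, 0], 0.03], [[0, 0, 0], [0, 0, 0], 0.03], [[0, 0, 0], [0, 0, -0.02], 0.03], [[0, 0, 0], [0, 0, -0.04], 0.03], [[0, 0, 0], [0, 0, -0.04], 0.03], [[0, 0, 0], [0, 0, -0.012], 0.03], [[0, 0, 0], [0.0336, -0.0064, 0], 0.03], [[0, 0, 0], [0.0336, -0.0064, 0], 0.03], [[0, 0, 0], [0.0336, -0.0064, 0], 0.03], [[0, 0, 0], [0.0336, -0.0064, 0], 0.03], [[0, 0, 0], [0.0336, -0.0064, 0], 0.03], [[0, 0, 0], [0.0336, -0.0064, 0], 0.03], [[0, 0, 0], [0.0336, -0.0064, 0], 0.03], [[0, 0, 0], [0.0336, -0.0064, 0], 0.03], [[0, 0, 0], [0, 0, 0], 0.03], [[0, 0, 0], [0, 0, 0], 0.03], [[0, 0, 0], [0, 0, 0], 0.03]])

```text
t: 44.35
tcp_pos: [0.5495, -0.0218, 0.1468]
orientation: [2.22, 2.222, -0.0]
contact_force: [-0.1, -0.1, -0.2]
opening: 0.0349
```

```bash
python3 - <<'E'
from w import *
plan(.5507,-.0221,.0614,0)
shot('w26')
E
```

```text
t 44.35 tcp [ 0.5495 -0.0218  0.1468] jaw yaw 0.1 tilt 0.03 open 0.0349 F [-0.1 -0.1 -0.2] q6 -0.17
rz 0.05 shift after turn (mm) [-0.2  1.2 85.4] before turn [-0.2  1.2 85.4]
```

View pics/w26.png

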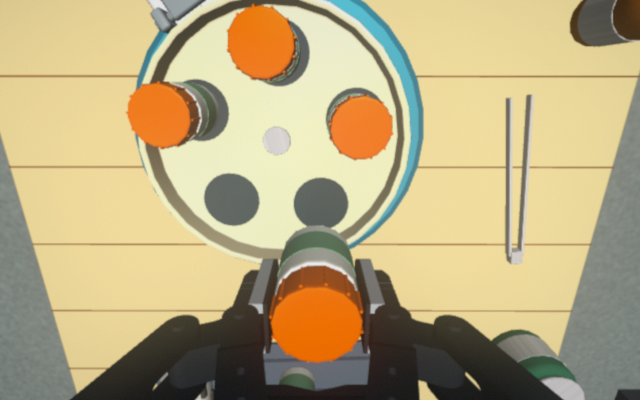

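The pad is at (321,203), in line with the held vial (318,310). Lower.

Emit:
drive_tool(increments=[[[0, 0, 0], [0, 0, 0.03], 0.03], [[0, 0, 0], [0, 0, 0.03], 0.03], [[0, 0, 0], [0, 0, 0.018], 0.03], [[0, 0, 0], [0, 0, 0.004], 0.03], [[0, 0, 0], [0, 0, 0], 0.03], [[0, 0, 0], [0, 0, 0], 0.03], [[0, 0, 0], [0, 0, 0], 0.03]])

```text
t: 44.98
tcp_pos: [0.5512, -0.0225, 0.0666]
orientation: [2.22, 2.219, 0.003]
contact_force: [0.9, -1.2, 0.4]
opening: 0.0353
```

```bash
python3 - <<'E'
from w import *
plan(.5507,-.0221,.0614,0)
E
```

```text
t 44.98 tcp [ 0.5512 -0.0225  0.0666] jaw yaw -0.0 tilt 0.20 open 0.0353 F [ 0.9 -1.2  0.4] q6 -0.17
rz -0.04 shift after turn (mm) [ 0.4 -0.6  5.2] before turn [ 0.4 -0.6  5.2]
```

Emit:
drive_tool(increments=[[[0, 0, 0], [0, 0, 0.005], 0.03], [[0, 0, 0], [0, 0, 0.001], 0.03], [[0, 0, 0], [0, 0, 0], 0.03], [[0, 0, 0], [0, 0, 0], 0.03], [[0, 0, 0], [0, 0, 0], 0.052], [[0, 0, 0], [0, 0, 0], 0.052], [[0, 0, 0], [0, 0, 0], 0.052], [[0, 0, 0], [0, 0, -0.02], 0.052], [[0, 0, 0], [0, 0, -0.04], 0.052], [[0, 0, 0], [0, 0, -0.04], 0.052], [[0, 0, 0], [-0.035, 0, -0.01], 0.052], [[0, 0, 0], [-0.035, 0, 0], 0.052], [[0, 0, 0], [-0.035, 0, 0], 0.052], [[0, 0, 0], [-0.035, 0, 0], 0.052], [[0, 0, 0], [-0.035, 0, 0], 0.052], [[0, 0, 0], [0, 0, 0], 0.052], [[0, 0, 0], [0, 0, 0], 0.052]])

```text
t: 46.4
tcp_pos: [0.5489, -0.1982, 0.1683]
orientation: [-2.224, -2.217, 0.0]
contact_force: [-0.5, 0.2, 0.6]
opening: 0.0518
```

```bash
python3 - <<'E'
from w import *
plan(.55,-.2,.18,0)
p,d=bot.capture('top');cv2.imwrite('pics/top6.png',p)
crop(p,250,150,390,300,5,'c11.png',2); crop(p,380,110,530,290,3,'c12.png',2)
q,d=bot.capture('side');cv2.imwrite('pics/side6.png',q)
crop(q,210,100,420,350,3.0*.8,'c13.png',1.2)
E
```

```text
t 46.40 tcp [ 0.5489 -0.1982  0.1683] jaw yaw -0.2 tilt 0.06 open 0.0518 F [-0.5  0.2  0.6] q6 -0.46
rz -0.19 shift after turn (mm) [ -1.8   1.1 -11.7] before turn [ -1.8   1.1 -11.7]
```

View pics/c11.png

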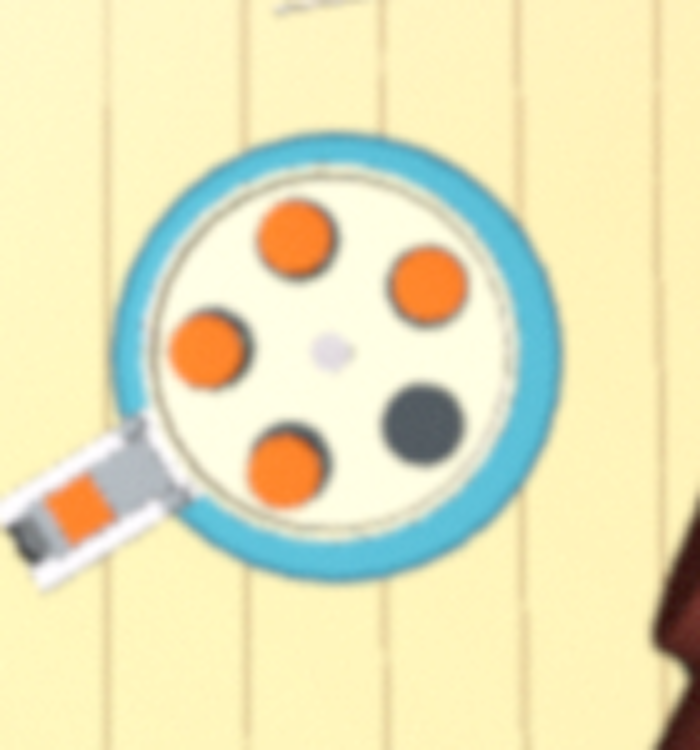

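View pics/c13.png

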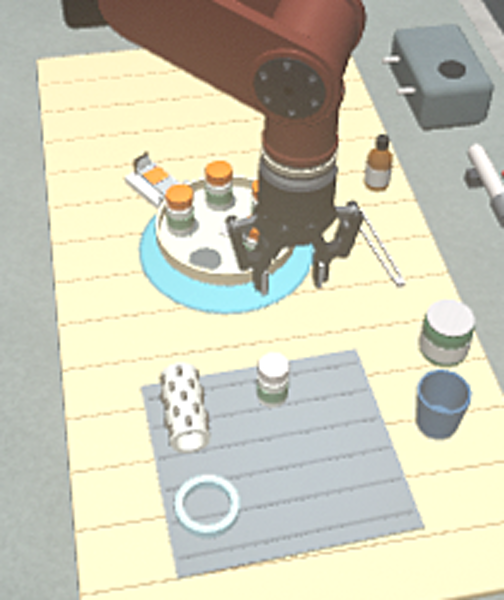

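View pics/c12.png

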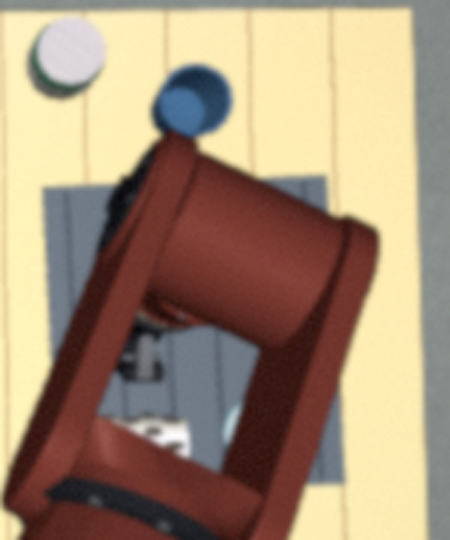

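All four vials are upright on pads, the lever is down, the jar is alone on the mat, and the hide and ring lie flat. One last numeric check, then hand in.

```bash
python3 - <<'E'
from w import *
C=cam('top')
V=[atz(C,250+a/5,150+b/5,.098)[:2] for a,b in [(297,239),(428,285),(286,470),(209,351)]]
P=np.array([[.5745,.0412],[.5507,-.0221],[.4637,.047],[.5212,.0844]])
print((np.linalg.norm(V-P,axis=1)*1000).round(1))
E
python3 -c "
from workcell import bot
o=bot.get_obs();print(o['t'],abs(o['qd']).max(),o['contact_force']);print(bot.hand_in())"
```

```text
[4.5 2.7 2.1 4.4]
46.5 0.02434351172786733 [0.98699989 0.21276186 0.23662685]
the job is handed in; nothing more can be done
None
```

The turntable is set up and handed in at 46.5 s of the 210 s allowed. The hand-in gave no verdict, so the results below rest on my own last checks.

- **Hide and ring:** both lie flat on the mat, right way up.
- **Tray:** it slid onto the disc and sits about 3 mm from the centre (limit 22 mm). Pushing from behind made it yaw, so I dragged it from inside the platter's rim instead. The tail now trails toward +y.
- **Lever:** pressed at 22 N. The pictures show the crossbar under the catch, and its pad triangulates to about 24 mm above the board, so it is down. I had no direct reading of the joint angle.
- **Vials:** four orange-capped vials were present. All stand upright, one to a pad, 2–5 mm from the pad centres (limit 15 mm).
- **Left alone:** the white-capped jar and the other bystanders look unmoved in the pictures. I did not measure their positions again.

No check failed. The depth camera gave no reading on the lever pad, which is why I triangulated it. One wrist view made the lever look raised, but that was perspective.

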